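# Fill the bottle lane and square the row with the treadle

## Robot

A 7-joint arm with a two-finger parallel gripper is mounted at the origin on the work surface. World frame = base frame: x ahead of the robot, y to its left, z up, the work surface at z = 0. Lengths are in m, angles in rad, forces in N, time in s.
With the tool pointing down it reaches from about 0.425 to 0.925 m from the base axis. Payload 6.8 kg.
Tool frame: the origin (TCP) lies at the very end of the fingers, on their centre line; the grasp point (between the pads) lies 19 mm behind it; z points along the fingers, y is the line along which they close (so a half turn about z gives the same grasp; the last joint's range is limited). The gripper opens to 85 mm and grips with 20 to 120 N. Pads are 22 mm wide; open, the fingers measure 114 mm over their backs; the gripper's body (76 mm by 85 mm) begins 54 mm behind the grasp point. The pads swing forward as they close: fully open they stand 13 mm farther back than shut.
Start: joints at [-1.299, 0.477, 0.022, 1.555, -0.011, 1.109, -0.083], TCP at [0.25, 0.627, 0.231] pointing down, gripper open.
Joint ranges: [-2.96, 2.96], [-0.34, 2.1], [-1.41, 1.46], [0.24, 2.44], [-1.37, 4.51], [0.17, 1.92], [-2.96, 2.96]. Speed limits (rad/s): [2.39, 2.39, 3.14, 3.14, 3.14, 3.14, 3.14].

## Interface

Orientations are given as a rotation vector (axis times angle).
In Python, from bench import r gives the robot as it stands. The module is installed in compiled form; this text tells all that it offers.
- The arm moves only by the tool servo_tool, never from a script. Its argument "commands" is a list of rows, each a list of 7 numbers: the turn, a rotation vector about the world's x, y, z in degrees, then the shift along the world's x, y, z in mm, then the closure, from 0 (fully open) to 1 (shut). A call has 1 to 5 rows; each row is the pose to reach, as a shift and turn from the pose commanded when the call began; what a row does not reach only later rows make up. A row lasts 1/12 s, in which the tool goes at most 41.7 mm and 7.16 degrees, less where a joint would pass 70% of its speed; a pose out of reach is approached as far as the arm can. A call with a gripper value outside its range is refused whole. The fingers move at their own pace and stop on an object; "force" is the grip in N (left out, the last holds). Time passes only in rows, so rows that repeat a pose let the fingers close. It gives the time, the measured TCP pose, the force, the opening and the grip force at its end, in the units of the state.
- r.get_obs(): the state, without advancing time (a new reading comes with each control period).
- r.grab_frame(name): name is "scene" or "top" or "wrist"; returns (picture, depth): 420x560x3 uint8, blue, green, red; 420x560 float32, m along the optical axis (not along the pixel's ray), 0 where there is no reading.
- r.camera_info(name): a dict with "vertical_fov" (degrees; the focal length in pixels is half the picture's height over the tangent of half this angle, whatever the lens; pixels are square), "cx", "cy" (the principal point, pixels), "cam_to_world" (4x4, takes a point from camera to world coordinates); the wrist camera has in their place "T_tool_cam" (4x4, takes a point from camera to tool coordinates, whose origin is the TCP and whose axes are the flange's). Camera axes: x right, y up, looking along -z (the intrinsics and any distortion apply to the point x, -y, -z); pixel columns grow to the right and rows downward; lengths in m; the calibration is good to about 2 mm. A picture is of the moment at which its call begins: read the wrist's pose just before it. camera_info takes no time and is no camera call.
- r.hand_in(): hands the job in; it is judged then, once.
The state is a dict: "clock": time; "joints": joint angles; "qvel": joint speeds; "tau": joint torques, N m; "tcp_pos": TCP position; "orientation": TCP orientation; "contact_force": force on the tool from outside, world axes, zero at the start; "moment": the same for the moment, N m; "grip_width": finger opening in m; "gripper_force": force on a finger pad.
Only numpy, scipy, OpenCV 4.12 (cv2) and the standard library are available. Lean on these libraries where they do the work, as an engineer would, in place of code of your own. Each camera call takes 0.05 s, during which the arm holds its last target. There are 200 camera calls.

## Task

Fill the dressing-bottle lane of the shoe machine: some bottles have tipped over in the lane and on the bench, and one spare stands in the tub under its loose cover. Stand every bottle upright, cap up, in one row on the floor of the lane and set the cover back on the tub; once the row is complete, press the treadle right down to its stop and hold it a second so that the bar squares the row against the fence, then let it spring up. Leave the tack tray, shoe last and hammer alone.

Things in the scene. Friction and masses are not known exactly. Their poses are not given: they have to be found in the camera images.
- bottle1: square white bottle, black screw cap, 42 x 42 mm, 92 mm tall (body to 68 mm, cap 26 mm diameter from 72 mm up), 0.13 to 0.25 kg; origin at the centre of its underside, z from underside to cap, x and y square to its sides. Stands in the right part of the lane at the start
- bottle2: square white bottle, black screw cap, 42 x 42 mm, 92 mm tall (body to 68 mm, cap 26 mm diameter from 72 mm up), 0.13 to 0.25 kg; origin at the centre of its underside, z from underside to cap, x and y square to its sides. Has tipped over inside the left part of the lane, cap roughly to the right; may be absent
- bottle3: square white bottle, black screw cap, 42 x 42 mm, 92 mm tall (body to 68 mm, cap 26 mm diameter from 72 mm up), 0.13 to 0.25 kg; origin at the centre of its underside, z from underside to cap, x and y square to its sides. Has tipped over on the bench in front of the lane, left; may be absent
- bottle4: square white bottle, black screw cap, 42 x 42 mm, 92 mm tall (body to 68 mm, cap 26 mm diameter from 72 mm up), 0.13 to 0.25 kg; origin at the centre of its underside, z from underside to cap, x and y square to its sides. Has tipped over on the bench in front of the lane, middle; may be absent
- bottle5: square white bottle, black screw cap, 42 x 42 mm, 92 mm tall (body to 68 mm, cap 26 mm diameter from 72 mm up), 0.13 to 0.25 kg; origin at the centre of its underside, z from underside to cap, x and y square to its sides. The spare: stands in the tub under the cover
- tub: fixed grey stock tub, open above, on the bench at the front right: 120 (x) x 92 (y) x 45 mm, walls 4 mm, floor top at z = 5 mm; origin under its centre. Holds the spare bottle
- cover: loose aluminium cover (deep lid) of the tub, 0.28 kg: a box open below, outside 136 (x) x 108 (y) x 76 mm, inside 128 x 100; its skirt overlaps the outside of the tub's rim by 10 mm with 4 mm play all round, and ledges inside rest on the rim. Origin at the centre of its lower edge, 35 mm above the tub's origin when seated, axes then like the tub's
- cover_grip (a point): centre of the black grip bar on top of the cover, 92 mm above the cover's lower edge; bar 14 mm thick (cover x), 50 mm long (cover y), standing 28 mm high
- lane: fixed metal bottle lane: origin on the bench under its middle, x along it to the robot's right, y across it away from the robot, z up (mm). Inside: floor top z 5, x -145 to 145, y -36 (squaring bar at rest) to 36 (fixed fence). Fence 10 thick, top z 23; end lips 10 thick, top z 15; bar 14 thick, top z 20; bar housing y -66 to -84, top z 27. Holds five bottles in one row
- fence_line (a point): foot of the fence's inner face, middle of the lane (lane x = 0, y = +36 mm, z = 5 mm)
- treadle (a joint): spring treadle (pedal): 0 rad up at rest, 0.28 rad down at its stop, springs back; level hinge at its end away from the robot. It drives the squaring bar 96 mm per rad (at the stop its face is at lane y = -9 mm), pushing bottles against the fence. Pressing at tread_pad takes about 3 N at first, 10 to 17 N at the stop
- tread_pad (a point): middle of the black rubber pad on top of the treadle (pad 85 mm long by 76 mm wide), 105 mm from the hinge line; moves with the treadle; at rest about 63 mm above the bench, fully down about 35 mm. Press it straight down
- treadle_base: the treadle's fixed base plate, 190 x 110 x 8 mm, on the left or the right of the bench; origin under its centre, x away from the robot (towards the hinge, which is at x = 75 mm, z = 26 mm)
- tack_tray: bystander: fixed blue tray of tacks, 150 x 110 x 45 mm, on the other side from the treadle; origin under its centre
- shoe_last: bystander: loose wooden shoe last, about 200 x 55 x 70 mm, at the back right; origin under its middle
- hammer: bystander: loose hammer lying at the back left; origin on its underside
Mind the look-alikes: they are no part of the job. There is more than one size of the cover; the one meant has the size given above.

How it is judged:
By the outcome, as a careful person would: the job done as asked, in the order asked, and still so for the second after the job is handed in, with the robot touching nothing.
Of bottle2, bottle3, bottle4 only 2 to 3 are there at a start; the rules pass over those that are not, and their reading is None.
At some moment in a run one of bottle4, cover may be knocked a few centimetres aside while the robot is not near it.
Once in a run the grip may slacken for a moment while it holds something.
It also fails if it takes over 210 s, if anything falls off the work surface, if the arm or the gripper's body presses on something with over 40 N, if the wrist force passes 120 N, or if a joint passes its speed limit or range.

## Working session

There is one attempt and no reset: what is moved stays moved. The work goes in short steps, Python scripts to look and compute and a tool call to move; the robot and the scene stay as the last step left them, time stands still between calls to the robot, and variables do not carry over. Pictures are saved under pics/ and viewed, at most 14 in all, crops included, and the job is handed in when it is done.

Besides the shell and the picture viewer there is one more tool, called after "Call:" by a JSON object that holds its "method" and its "body". servo_tool: Moves the arm, as the interface text tells. Its arguments: {"type":"object","properties":{"commands":{"type":"array"},"force":{"type":"number"}},"required":["commands"]}

```bash
mkdir -p pics; cat > h.py <<'E'
import numpy as np, cv2
from scipy.spatial.transform import Rotation as R
from bench import r
def cam(name):
    o=r.get_obs(); im,d=r.grab_frame(name); c=r.camera_info(name)
    if 'cam_to_world' in c: T=np.array(c['cam_to_world'])
    else:
        W=np.eye(4); W[:3,:3]=R.from_rotvec(o['orientation']).as_matrix(); W[:3,3]=o['tcp_pos']
        T=W@np.array(c['T_tool_cam'])
    f=im.shape[0]/2/np.tan(np.radians(c['vertical_fov'])/2)
    return im,d,T,f,c
def cloud(d,T,f,c):
    v,u=np.mgrid[:d.shape[0],:d.shape[1]]
    P=np.stack([(u-c['cx'])/f*d,-(v-c['cy'])/f*d,-d],-1)
    W=P@T[:3,:3].T+T[:3,3]; W[d<=0]=np.nan
    return W
def ray(u,v,z,T,f,c):
    k=T[:3,:3]@np.array([(u-c['cx'])/f,-(v-c['cy'])/f,-1]); o=T[:3,3]
    return o+k*(z-o[2])/k[2]
E
python3 - <<'E'
from h import *
for n in ('top','scene'):
    im,d,T,f,c=cam(n); cv2.imwrite(f'pics/{n}0.png',im); print({k:v for k,v in c.items() if k!='cam_to_world'},np.round(T,3).tolist(),f)
    W=cloud(d,T,f,c); np.savez(f'{n}0.npz',W=W,im=im,d=d)
print(r.get_obs()); print(r.camera_info('wrist'))
E
```

```text
{'vertical_fov': 45.721627772676555, 'cx': 275.823447578997, 'cy': 201.35955173103815} [[-0.012, 0.995, -0.097, 0.312], [-1.0, -0.013, -0.005, -0.099], [-0.006, 0.097, 0.995, 1.543], [0.0, 0.0, 0.0, 1.0]] 498.0896987873048
{'vertical_fov': 53.6046392190507, 'cx': 273.71840184715865, 'cy': 202.5384761039056} [[-0.404, -0.504, 0.764, 1.389], [0.915, -0.217, 0.34, 0.308], [-0.006, 0.836, 0.549, 0.776], [0.0, 0.0, 0.0, 1.0]] 415.68752116816233
{'clock': 0.1, 'joints': array([-1.29911545,  0.47771004,  0.02236111,  1.55633023, -0.01148506,
        1.10927585, -0.08312188]), 'qvel': array([-0.000344  , -0.00138105, -0.00031969, -0.00320589,  0.00038265,
        0.0005404 ,  0.00045618]), 'tau': array([ 3.96306859e-03, -5.97753417e+01,  1.61314096e+00, -2.81954116e+01,
        1.27475956e-02,  5.04804833e-03, -1.69893838e-06]), 'tcp_pos': array([0.25006678, 0.6264167 , 0.23043768]), 'orientation': array([-5.92965804e-01, -3.08495544e+00,  2.49179855e-03]), 'contact_force': array([-0.50168372, -0.01204297,  0.12544237]), 'moment': array([ 0.02777123, -0.00725862, -0.01940963]), 'gripper_force': 0.0, 'grip_width': 0.08543196348418491}
{'vertical_fov': 70.10846863721208, 'cx': 279.4106384878864, 'cy': 206.40102612426014, 'T_tool_cam': array([[-6.74285340e-04,  9.47072392e-01,  3.21019360e-01,
         8.28790307e-02],
       [ 9.99999535e-01,  8.59750927e-04, -4.35990341e-04,
        -1.78266337e-03],
       [-6.88911107e-04,  3.21018917e-01, -9.47072532e-01,
        -1.42276466e-01],
       [ 0.00000000e+00,  0.00000000e+00,  0.00000000e+00,
         1.00000000e+00]])}
```

View pics/top0.png

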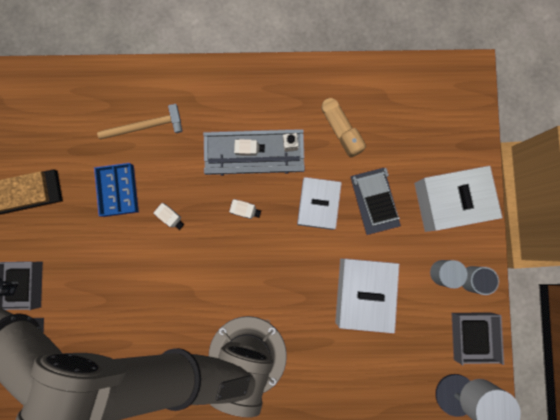

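View pics/scene0.png

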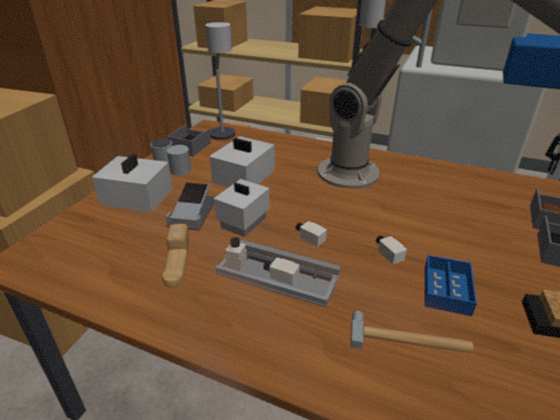

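The top view shows:
- **Lane:** around (254,152), with bottle1 standing at (291,141) and bottle2 tipped over at (248,147).
- **Bottle3 and bottle4:** at (168,215) and (243,209).
- **Treadle:** at (376,200).

Three boxes could be taken for the cover: (320,203), (458,197) and (368,295). The grey box on the far right, around (476,337), is a tub or tray. I'll measure these next.

```bash
python3 - <<'E'
from h import *
z=np.load('top0.npz'); W=z['W']; im=z['im']; d=z['d']
hsv=cv2.cvtColor(im,cv2.COLOR_BGR2HSV)
print('table z',np.nanmedian(W[230:260,150:200,2]),np.nanmedian(W[80:95,350:480,2]))
g=((hsv[...,1]<60)&(hsv[...,2]>60)).astype(np.uint8)
g[:60]=0;g[:,500:]=0
n,l,s,_=cv2.connectedComponentsWithStats(g)
for i in range(1,n):
    if s[i,4]<120: continue
    P=W[l==i]; P=P[np.isfinite(P[:,0])]
    ztop=np.percentile(P[:,2],90); Q=P[abs(P[:,2]-ztop)<.012]
    rc=cv2.minAreaRect((Q[:,:2]*1000).astype(np.float32))
    print(s[i],'z',np.round(np.percentile(P[:,2],[10,50,90]),3),'rect',np.round(rc[0]),np.round(rc[1]),round(rc[2],1))
E
```

```text
table z 0.0003174892941275598 -0.0005115969091735728
[496  60   4  60 140] z [-0.759 -0.751 -0.741] rect [ 1053. -1139.] [ 18. 289.] 87.1
[168 104  14  29 240] z [0.018 0.025 0.03 ] rect [727. 221.] [90. 26.] 11.0
[ 203  130  102   45 4126] z [0.002 0.016 0.044] rect [614. -20.] [120. 292.] 1.0
[ 415  166   85   65 3952] z [0.073 0.108 0.113] rect [ 457. -631.] [154. 198.] 9.9
[ 351  168   49   66 1468] z [0.006 0.029 0.054] rect [ 464. -400.] [153.  96.] 16.8
[ 297  177   44   53 1806] z [0.106 0.111 0.115] rect [ 447. -216.] [108. 137.] 81.7
[230 199  26  19 348] z [0.035 0.042 0.046] rect [438.  10.] [75. 42.] 73.1
[154 203  26  24 363] z [0.033 0.041 0.046] rect [422. 240.] [75. 42.] 50.3
[ 336  259   63   74 3985] z [0.103 0.109 0.113] rect [ 181. -352.] [157. 194.] 84.2
[ 431  260   68   35 1626] z [0.049 0.09  0.096] rect [ 228. -643.] [172.  79.] 77.4
[  0 262  33  49 564] z [0.003 0.012 0.071] rect [218. 675.] [ 97. 137.] 89.4
[ 452  313   48   52 1293] z [0.006 0.032 0.067] rect [  50. -677.] [137. 121.] 0.2
[ 193  317   93  100 4084] z [0.012 0.317 0.476] rect [24. 39.] [21. 60.] 62.6
[   0  323   96   97 4936] z [0.762 0.804 0.818] rect [109. 225.] [76. 80.] 78.6
[ 437  375   63   45 2284] z [0.013 0.432 0.491] rect [  -6. -520.] [51. 62.] 85.7
[  89  382  104   38 1848] z [0.584 0.684 0.751] rect [ 82. 176.] [29. 67.] 72.3
```

The cover at pixel (320,203) measures 137 x 108 mm with its top at z = 0.111. That fits the given size, seated on the tub (35 + 76 mm). The boxes at (458,197) and (368,295) are about 195 x 155 mm, so they're decoys. I'll move over the scene for a close look.

Call:
{"method": "servo_tool", "body": {"commands": [[0,0,-4.5,16,-34,8,0],[0,0,-9,32,-68,16,0],[0,0,-13.5,48,-102,24,0],[0,0,-18,64,-136,32,0],[0,0,-22.7,80,-170,40,0]]}}

```text
clock: 0.52
tcp_pos: [0.3306, 0.4549, 0.2712]
orientation: [-1.194, -2.906, 0.001]
contact_force: [0.9, -0.1, 0.8]
grip_width: 0.0853
gripper_force: 0.0
```

Call:
{"method": "servo_tool", "body": {"commands": [[0,0,-4.5,16,-34,8,0],[0,0,-9,32,-68,16,0],[0,0,-13.5,48,-102,24,0],[0,0,-18,64,-136,32,0],[0,0,-22.7,80,-170,40,0]]}}

```text
clock: 0.93
tcp_pos: [0.4105, 0.2849, 0.3115]
orientation: [-1.743, -2.614, 0.0]
contact_force: [-0.3, 0.3, -0.2]
grip_width: 0.0853
gripper_force: 0.0
```

Call:
{"method": "servo_tool", "body": {"commands": [[0,0,-4.5,16,-34,8,0],[0,0,-9,32,-68,16,0],[0,0,-13.5,48,-102,24,0],[0,0,-18,64,-136,32,0],[0,0,-22.8,80,-160,40,0]]}}

```text
clock: 1.35
tcp_pos: [0.4905, 0.1231, 0.3517]
orientation: [2.228, 2.215, -0.0]
contact_force: [0.6, 0.2, 0.3]
grip_width: 0.0854
gripper_force: 0.0
```

Call:
{"method": "servo_tool", "body": {"commands": [[0,0,0,0,0,0,0],[0,0,0,0,0,0,0]]}}

```text
clock: 1.52
tcp_pos: [0.4908, 0.1253, 0.3515]
orientation: [2.224, 2.218, 0.001]
contact_force: [-0.3, 0.3, -0.2]
grip_width: 0.0855
gripper_force: 0.0
```

```bash
python3 - <<'E'
from h import *
im,d,T,f,c=cam('wrist'); cv2.imwrite('pics/w1.png',im); W=cloud(d,T,f,c); np.savez('w1.npz',W=W,im=im)
o=r.get_obs(); print(o['tcp_pos'],o['orientation'],o['joints'])
E
```

```text
[0.48995822 0.12700621 0.35096251] [-2.22012326e+00 -2.22190858e+00  6.06849686e-04] [-0.81608493  0.08842385  0.47937809  1.81574009 -0.04335379  1.24824408
 -0.32372786]
```

View pics/w1.png

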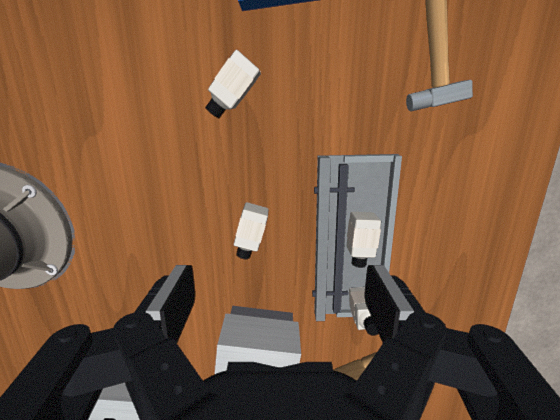

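The wrist view has world +y upward and +x to the right:
- **Bottle3:** (235,80), cap at (215,107).
- **Bottle4:** (250,228), cap at (243,250).
- **Bottle2:** in the lane at (365,236), cap down the image at (360,260).
- **Bottle1:** (362,310), standing.
- **Target cover:** (258,340), partly hidden by the fingers.

Next come exact poses from the depth cloud.

```bash
cat >> h.py <<'E'
def bottles(im,W,zlo=.03,zhi=.06,box=None):
    """lying bottles: rect of white body top -> (axis centre of body, cap dir deg)"""
    hsv=cv2.cvtColor(im,cv2.COLOR_BGR2HSV)
    g=((hsv[...,1]<70)&(hsv[...,2]>140)&(W[...,2]>zlo)&(W[...,2]<zhi)).astype(np.uint8)
    n,l,s,_=cv2.connectedComponentsWithStats(g)
    out=[]
    for i in range(1,n):
        if s[i,4]<100: continue
        P=W[l==i]; zt=np.median(P[:,2]); Q=P[abs(P[:,2]-zt)<.006]
        (cx,cy),(w,h),a=cv2.minAreaRect((Q[:,:2]*1000).astype(np.float32))
        ang=np.radians(a if w>h else a+90); e=np.array([np.cos(ang),np.sin(ang)])
        dk=(im.max(2)<60)&(W[...,2]>.015)&(np.hypot(W[...,0]*1000-cx,W[...,1]*1000-cy)<65)&(W[...,2]<.06)
        B=W[dk]
        if len(B)>5 and (np.median(B[:,:2]*1000,0)-[cx,cy])@e<0: e=-e
        out.append((s[i,:2]+s[i,2:4]//2,np.round([cx,cy]),np.round([w,h]),round(zt*1000),'cap dir',round(np.degrees(np.arctan2(e[1],e[0])),1),len(B)))
    return out
E
python3 - <<'E'
from h import *
z=np.load('w1.npz'); W=z['W'];im=z['im']
for b in bottles(im,W): print(*b)
print('high'); 
for b in bottles(im,W,.065,.08): print(*b)
z=np.load('top0.npz'); Wt=z['W'];it=z['im']
print('top'); 
for b in bottles(it,Wt): print(*b)
for b in bottles(it,Wt,.065,.08): print(*b)
# caps standing (dark, z .08-.105)
for n,(I,V) in dict(w=(im,W),t=(it,Wt)).items():
    m=(I.max(2)<60)&(V[...,2]>.08)&(V[...,2]<.105)&(V[...,0]>.55)&(V[...,0]<.72)&(abs(V[...,1])<.2)
    print(n,m.sum(),np.nanmedian(V[m],0),np.nanmin(V[m],0),np.nanmax(V[m],0))
# lane: fence/housing z~.023-.03 gray pixels
m=(V[...,2]>.018)&(V[...,2]<.032)&(V[...,0]>.5)&(V[...,0]<.7)&(V[...,1]<.2)&(V[...,1]>-.25)
Q=(V[m][:,:2]*1000).astype(np.float32); print('lane top',cv2.minAreaRect(Q),len(Q))
m=(W[...,2]>.011)&(W[...,2]<.032)&(W[...,0]>.5)&(W[...,0]<.72)&(W[...,1]<.2)&(W[...,1]>-.25)
Q=(W[m][:,:2]*1000).astype(np.float32); print('lane wrist',cv2.minAreaRect(Q),len(Q))
# cover top & grip in top view
m=(V[...,2]>.106)&(V[...,2]<.118)&(V[...,0]>.35)&(V[...,0]<.55)&(V[...,1]<-.1)&(V[...,1]>-.32)
Q=(V[m][:,:2]*1000).astype(np.float32); print('cover',cv2.minAreaRect(Q))
m=(V[...,2]>.125)&(V[...,2]<.15)&(V[...,0]>.35)&(V[...,0]<.55)&(V[...,1]<-.1)&(V[...,1]>-.32)
print('grip',m.sum(),np.median(V[m],0),V[m].min(0),V[m].max(0))
E
```

```text
[233  79] [426. 241.] [67. 43.] 42 cap dir -129.9 204
[251 229] [441.  11.] [69. 42.] 42 cap dir -106.3 106
[366 237] [631.  -2.] [70. 43.] 47 cap dir -92.2 149
high
[364 319] [ 632. -140.] [20. 41.] 73 cap dir 96.8 21
top
[245 147] [629.   1.] [68. 41.] 47 cap dir -91.1 34
[373 185] [ 508. -387.] [54. 77.] 38 cap dir 104.9 173
[241 209] [439.  13.] [68. 42.] 42 cap dir -106.9 33
[166 215] [423. 243.] [69. 42.] 42 cap dir -129.5 41
[290 140] [ 641. -137.] [41. 41.] 73 cap dir 6.4 0
w 164 [ 0.6371538  -0.13490907  0.09598699] [ 0.62969787 -0.14908419  0.08025018] [ 0.64888178 -0.12596476  0.09828981]
t 37 [ 0.63865482 -0.13890853  0.096958  ] [ 0.62917824 -0.1449486   0.09020298] [ 0.65038511 -0.13004699  0.10496636]
lane top ((615.20458984375, -22.79083251953125), (137.15182495117188, 308.565185546875), 1.036189079284668) 1309
lane wrist ((615.3185424804688, 5.914398193359375), (407.8515930175781, 164.72412109375), 80.26661682128906) 5155
cover ((447.1968688964844, -216.33865356445312), (108.31958770751953, 136.5442352294922), 81.6642074584961)
grip 93 [ 0.44618836 -0.2168761   0.13826789] [ 0.43724042 -0.2400596   0.12707187] [ 0.45514169 -0.19145049  0.14441958]
```

Bench positions agree between the two views to within 3 mm:

| Item | World position | Note |
|---|---|---|
| Lane origin | (634, -22) | Yaw about 1° |
| Bottle2 | (630, 0) | Cap towards -y |
| Bottle3 | (425, 242) | Cap at -130° |
| Bottle4 | (440, 12) | Cap at -106° |

Free slots in the lane are at y = -83, -28, 27 and 82. I'll take bottle2 first with a 40° lean, then turn it by 90°.

Call:
{"method": "servo_tool", "body": {"commands": [[4,0,0,14,-12.4,-18,0.3],[8,0,0,28,-24.8,-36,0.3],[12,0,0,42,-37.2,-54,0.3],[16,0,0,56,-50,-72,0.3],[20,0,0,70,-62,-90,0.3]]}}

```text
clock: 1.98
tcp_pos: [0.5603, 0.0667, 0.2603]
orientation: [-2.024, -2.034, -0.363]
contact_force: [-0.4, 0.7, -0.1]
grip_width: 0.06
gripper_force: 0.0
```

Call:
{"method": "servo_tool", "body": {"commands": [[4,0,0,14,-12.4,-20,0.3],[8,0,0,28,-24.8,-40,0.3],[12,0,0,42,-37.2,-60,0.3],[16,0,0,56,-50,-80,0.3],[20,0,0,70,-61,-100,0.3]]}}

```text
clock: 2.4
tcp_pos: [0.6305, 0.0054, 0.1598]
orientation: [-1.81, -1.816, -0.665]
contact_force: [0.5, -0.3, 0.4]
grip_width: 0.0596
gripper_force: 0.0
```

Call:
{"method": "servo_tool", "body": {"commands": [[0,0,0,0,0,-20,0.3],[0,0,0,0,0,-40,0.3],[0,0,0,0,0,-60,0.3],[0,0,0,0,0,-70,0.3],[0,0,0,0,0,-70,0.3]]}}

```text
clock: 2.82
tcp_pos: [0.6284, 0.0064, 0.0884]
orientation: [-1.812, -1.815, -0.657]
contact_force: [-0.2, 0.8, 1.0]
grip_width: 0.0599
gripper_force: 0.0
```

```bash
python3 - <<'E'
from h import *
im,d,T,f,c=cam('wrist'); cv2.imwrite('pics/w2.png',im)
o=r.get_obs(); print(o['tcp_pos'],np.degrees(o['orientation']),o['joints'],o['grip_width'])
E
```

```text
[0.62935844 0.00580728 0.09029271] [-103.88136698 -104.07507127  -37.77006871] [-0.04247184  0.74386368  0.37738625  1.7442472  -1.0155626   1.21191438
  0.91272912] 0.05991661481935203
```

View pics/w2.png

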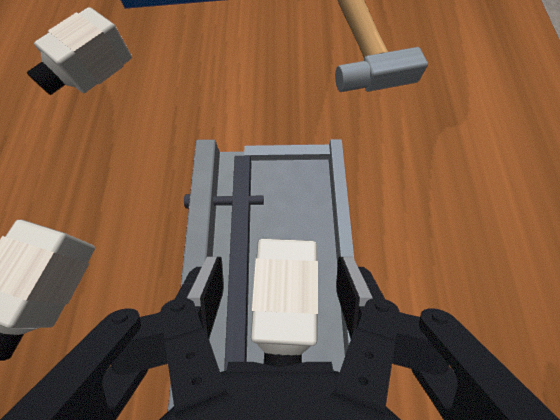

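The picture shows bottle2 centred between the open fingers at (285,295), with the rails just outside them. I'll descend and grip.

Call:
{"method": "servo_tool", "body": {"commands": [[0,0,0,0,-1,-20,0.3],[0,0,0,0,-2,-40,0.3],[0,0,0,0,-2,-55,0.3],[0,0,0,0,-2,-59,0.3],[0,0,0,0,-2,-59,0.3]]}}

```text
clock: 3.28
tcp_pos: [0.6299, 0.0026, 0.032]
orientation: [-1.815, -1.817, -0.661]
contact_force: [0.1, 0.5, -0.5]
grip_width: 0.0598
gripper_force: 0.0
```

Call:
{"method": "servo_tool", "body": {"commands": [[0,0,0,0,0,0,0.8],[0,0,0,0,0,0,0.8],[0,0,0,0,0,0,0.8],[0,0,0,0,0,0,0.8],[0,0,0,0,0,0,0.8]], "force": 80}}

```text
clock: 3.7
tcp_pos: [0.6312, 0.0013, 0.034]
orientation: [-1.817, -1.819, -0.664]
contact_force: [-0.5, -2.0, 7.1]
grip_width: 0.0405
gripper_force: 80.8
```

Call:
{"method": "servo_tool", "body": {"commands": [[0,0,0,0,0,25,0.8],[0,0,0,0,0,55,0.8],[0,0,0,0,0,90,0.8],[0,0,0,0,0,120,0.8],[0,0,0,0,0,130,0.8]]}}

```text
clock: 4.12
tcp_pos: [0.6322, 0.0013, 0.1673]
orientation: [-1.817, -1.822, -0.668]
contact_force: [0.8, -0.9, -0.9]
grip_width: 0.0403
gripper_force: 80.4
```

Call:
{"method": "servo_tool", "body": {"commands": [[-6,0,0,0,-5,0,0.8],[-12,0,0,1,-10,0,0.8],[-18,0,0,1,-15,0,0.8],[-24,0,0,1,-20,0,0.8],[-30,0,0,1,-25,0,0.8]]}}

```text
clock: 4.53
tcp_pos: [0.6314, -0.0236, 0.1628]
orientation: [-2.133, -2.134, -0.184]
contact_force: [-1.0, 0.4, -1.7]
grip_width: 0.0402
gripper_force: 80.2
```

Call:
{"method": "servo_tool", "body": {"commands": [[-6,0,0,0,-5,0,0.8],[-12,0,0,1,-10,0,0.8],[-18,0,0,1,-15,0,0.8],[-24,0,0,1,-20,0,0.8],[-30,0,0,1,-25,0,0.8]]}}

```text
clock: 4.95
tcp_pos: [0.6324, -0.0475, 0.1629]
orientation: [2.027, 2.03, -0.36]
contact_force: [-0.6, 0.3, -3.2]
grip_width: 0.0407
gripper_force: 80.2
```

Call:
{"method": "servo_tool", "body": {"commands": [[-6,0,0,0,-5,0,0.8],[-12,0,0,1,-10,0,0.8],[-18,0,0,1,-15,0,0.8],[-24,0,0,1,-20,0,0.8],[-30,0,0,1,-26,0,0.8]]}}

```text
clock: 5.37
tcp_pos: [0.6337, -0.0724, 0.1619]
orientation: [1.697, 1.702, -0.794]
contact_force: [0.8, -0.3, -2.4]
grip_width: 0.04
gripper_force: 80.3
```

Call:
{"method": "servo_tool", "body": {"commands": [[0,0,0,0,0,0,0.8],[0,0,0,0,0,0,0.8],[0,0,0,0,0,0,0.8]]}}

```text
clock: 5.62
tcp_pos: [0.633, -0.0748, 0.1629]
orientation: [1.705, 1.703, -0.792]
contact_force: [0.3, -1.0, -0.8]
grip_width: 0.04
gripper_force: 80.4
```

```bash
cat >> h.py <<'E'
def white(im,W,lo=(.3,-.3,.03),hi=(.8,.4,.4)):
    "bounds of bright low-saturation points inside a box"
    hsv=cv2.cvtColor(im,cv2.COLOR_BGR2HSV)
    m=(hsv[...,1]<70)&(hsv[...,2]>140)&np.all((W>lo)&(W<hi),-1)
    return m
E
python3 - <<'E'
from h import *
im,d,T,f,c=cam('scene'); cv2.imwrite('pics/s2.png',im[150:360,100:450]); W=cloud(d,T,f,c); np.savez('s2.npz',W=W,im=im)
o=r.get_obs(); print(o['tcp_pos'],np.degrees(o['orientation']),o['joints'],o['grip_width'])
m=white(im,W,(.55,-.2,.1),(.75,.1,.3)); print(m.sum(),W[m].min(0),W[m].max(0))
E
```

```text
[ 0.63314033 -0.07535875  0.16359716] [ 97.77278912  97.51625424 -45.31083164] [-1.0352049   0.99417469  1.09251712  1.77827169  0.0214077   0.91917789
 -0.16470116] 0.0403478821283586
105 [ 0.61243809 -0.10176777  0.19273976] [ 0.65446109 -0.06177797  0.20564993]
```

View pics/s2.png

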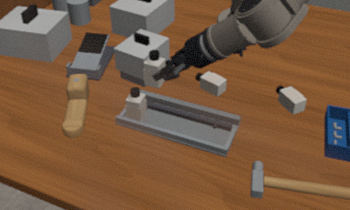

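The scene crop shows bottle2 held upright at (152,68), above the lane next to bottle1 at (135,103). I'll lower and release it.

Call:
{"method": "servo_tool", "body": {"commands": [[0,0,0,0,-1,-30,0.8],[0,0,0,1,-1,-60,0.8],[0,0,0,1,-1,-90,0.8],[0,0,0,1,-1,-110,0.8],[0,0,0,1,-1,-118,0.8]]}}

```text
clock: 6.08
tcp_pos: [0.6335, -0.0756, 0.0427]
orientation: [1.707, 1.704, -0.793]
contact_force: [-0.1, -0.2, -0.8]
grip_width: 0.0404
gripper_force: 85.1
```

Call:
{"method": "servo_tool", "body": {"commands": [[0,0,0,0,0,-3,0.8],[0,0,0,0,0,-6,0.8],[0,0,0,0,0,-8,0.8],[0,0,0,0,0,-8,0.8]]}}

```text
clock: 6.42
tcp_pos: [0.6352, -0.0753, 0.038]
orientation: [1.702, 1.701, -0.792]
contact_force: [0.5, 0.4, -0.7]
grip_width: 0.04
gripper_force: 84.6
```

Call:
{"method": "servo_tool", "body": {"commands": [[0,0,0,0,0,-1,0.8],[0,0,0,0,0,-1.5,0.8],[0,0,0,0,0,-1.5,0.8]]}}

```text
clock: 6.67
tcp_pos: [0.6352, -0.0754, 0.0379]
orientation: [1.701, 1.7, -0.793]
contact_force: [-1.4, 4.2, 10.4]
grip_width: 0.0401
gripper_force: 85.6
```

Call:
{"method": "servo_tool", "body": {"commands": [[0,0,0,0,0,-1,0.8],[0,0,0,0,0,-1,0.8],[0,0,0,0,0,-1,0.8]]}}

```text
clock: 6.92
tcp_pos: [0.6353, -0.0754, 0.0378]
orientation: [1.7, 1.7, -0.794]
contact_force: [-3.2, 6.9, 15.9]
grip_width: 0.0405
gripper_force: 85.9
```

Call:
{"method": "servo_tool", "body": {"commands": [[0,0,0,0,0,1,0.8],[0,0,0,0,0,1,0.3],[0,0,0,0,0,1,0.3],[0,0,0,0,0,1,0.3],[0,0,0,0,0,1,0.3]]}}

```text
clock: 7.33
tcp_pos: [0.6343, -0.0751, 0.0348]
orientation: [1.702, 1.703, -0.794]
contact_force: [0.3, 0.2, -0.2]
grip_width: 0.0598
gripper_force: 0.0
```

Call:
{"method": "servo_tool", "body": {"commands": [[0,0,0,0,12,10,0.3],[0,0,0,0,31,26,0.3],[0,0,0,0,54,45,0.3],[0,0,0,0,77,64,0.3],[0,0,0,0,100,90,0.3]]}}

```text
clock: 7.75
tcp_pos: [0.6333, 0.0259, 0.1243]
orientation: [1.701, 1.704, -0.797]
contact_force: [0.7, 0.5, -0.8]
grip_width: 0.0598
gripper_force: 0.0
```

```bash
cat >> h.py <<'E'
def standing(name='top'):
    im,d,T,f,c=cam(name); W=cloud(d,T,f,c)
    for b in bottles(im,W,.06,.08): print('stand',*b)
    for b in bottles(im,W): print('lying',*b)
    o=r.get_obs(); print(o['clock'],o['tcp_pos'],np.degrees(o['orientation']),o['grip_width'])
    return im,W
E
python3 - <<'E'
from h import *
standing()
E
```

```text
stand [290 140] [ 640. -137.] [41. 41.] 75 cap dir 6.8 0
stand [272 143] [634. -81.] [39. 41.] 73 cap dir 179.5 0
lying [372 185] [ 507. -385.] [56. 80.] 38 cap dir 104.3 174
lying [241 209] [439.  13.] [70. 42.] 42 cap dir -107.9 32
lying [166 215] [423. 242.] [69. 42.] 42 cap dir -129.6 41
7.8 [0.637408   0.03159758 0.1294477 ] [ 97.25578937  97.76833294 -44.92216373] 0.05954015173425233
```

Bottle2 stands at (634,-81). Bottle4 is next, with the hand yawed -17° and leaning 38°.

Call:
{"method": "servo_tool", "body": {"commands": [[5.82,-0.86,-0.89,-13,0,10,0.3],[11.64,-1.72,-1.78,-26,-1,20,0.3],[17.46,-2.58,-2.67,-39,-2,30,0.3],[23.28,-3.44,-3.56,-52,-3,30,0.3],[29.1,-4.3,-4.45,-65,-3,30,0.3]]}}

```text
clock: 8.22
tcp_pos: [0.5693, 0.0217, 0.1557]
orientation: [2.112, 1.904, -0.327]
contact_force: [0.4, 0.1, -0.6]
grip_width: 0.0601
gripper_force: 0.0
```

Call:
{"method": "servo_tool", "body": {"commands": [[5.82,-0.86,-0.89,-13,0,0,0.3],[11.64,-1.72,-1.78,-26,-1,0,0.3],[17.46,-2.58,-2.67,-39,-2,0,0.3],[23.28,-3.44,-3.56,-52,-3,0,0.3],[29.1,-4.3,-4.45,-64,-3,0,0.3]]}}

```text
clock: 8.63
tcp_pos: [0.5049, 0.0184, 0.1558]
orientation: [-2.378, -1.95, -0.241]
contact_force: [-0.7, 0.1, -0.1]
grip_width: 0.0597
gripper_force: 0.0
```

Call:
{"method": "servo_tool", "body": {"commands": [[5.82,-0.86,-0.89,-13,0,0,0.3],[11.64,-1.72,-1.78,-26,-1,0,0.3],[17.46,-2.58,-2.67,-39,-2,-2,0.3],[23.28,-3.44,-3.56,-52,-2,-4,0.3],[29.1,-4.3,-4.45,-64,-2,-4,0.3]]}}

```text
clock: 9.05
tcp_pos: [0.4411, 0.0161, 0.1517]
orientation: [-2.128, -1.578, -0.742]
contact_force: [-0.9, -0.3, -0.7]
grip_width: 0.0596
gripper_force: 0.0
```

Call:
{"method": "servo_tool", "body": {"commands": [[0,0,0,0,0,0,0.25],[0,0,0,0,0,0,0.25],[0,0,0,0,0,0,0.25]]}}

```text
clock: 9.3
tcp_pos: [0.4416, 0.0165, 0.1507]
orientation: [-2.13, -1.582, -0.732]
contact_force: [0.7, 0.3, -0.9]
grip_width: 0.064
gripper_force: 0.0
```

```bash
python3 - <<'E'
from h import *
standing(); print(r.get_obs()['joints'])
im,d,T,f,c=cam('wrist'); cv2.imwrite('pics/w3.png',im); W=cloud(d,T,f,c)
for b in bottles(im,W): print('w',*b)
E
```

```text
stand [290 140] [ 640. -137.] [41. 41.] 74 cap dir 96.5 0
stand [272 143] [634. -81.] [39. 42.] 72 cap dir 179.3 0
lying [372 185] [ 507. -386.] [57. 82.] 38 cap dir -76.2 173
lying [239 208] [442.  21.] [52. 42.] 43 cap dir 71.1 0
lying [166 215] [423. 242.] [69. 42.] 42 cap dir -129.2 40
9.35 [0.44183289 0.01721946 0.15096092] [-121.93285219  -90.76199875  -41.96072712] 0.06353553066137592
[-0.22836065  0.3469906   0.604996    2.2957788  -1.10969567  1.00223077
  0.91006588]
w [208  92] [424. 239.] [71. 43.] 42 cap dir -130.7 447
w [281 291] [441.  11.] [67. 42.] 42 cap dir -107.4 600
w [524 313] [635. -64.] [43.  8.] 50 cap dir -170.3 107
```

View pics/w3.png

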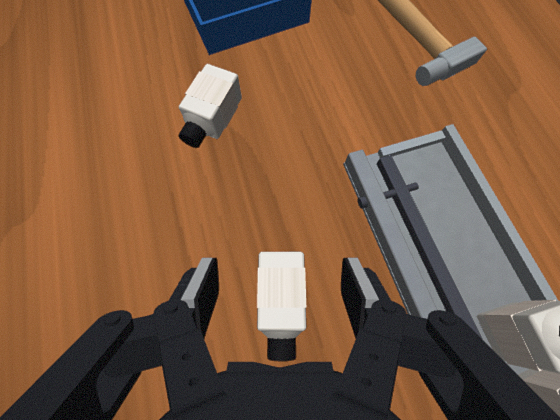

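Bottle4 is centred at (281,290) between the fingers and aligned with them. I'll grip it, lift it and turn it upright over the slot at y = -26.

Call:
{"method": "servo_tool", "body": {"commands": [[0,0,0,0,0,-35,0.25],[0,0,0,0,0,-70,0.25],[0,0,0,0,0,-100,0.25],[0,0,0,0,0,-120,0.25],[0,0,0,0,0,-128,0.25]]}}

```text
clock: 9.82
tcp_pos: [0.4407, 0.0189, 0.0204]
orientation: [-2.125, -1.585, -0.728]
contact_force: [-0.2, -0.7, -0.5]
grip_width: 0.0642
gripper_force: 0.0
```

Call:
{"method": "servo_tool", "body": {"commands": [[0,0,0,0,0,0,0.25],[0,0,0,0,0,0,0.8],[0,0,0,0,0,0,0.8],[0,0,0,0,0,0,0.8],[0,0,0,0,0,0,0.8]]}}

```text
clock: 10.23
tcp_pos: [0.4421, 0.0169, 0.0239]
orientation: [-2.128, -1.584, -0.735]
contact_force: [-0.8, -3.2, 6.4]
grip_width: 0.0402
gripper_force: 81.5
```

Call:
{"method": "servo_tool", "body": {"commands": [[0,0,0,0,0,25,0.8],[0,0,0,0,0,60,0.8],[0,0,0,0,0,95,0.8],[0,0,0,0,0,128,0.8],[0,0,0,0,0,143,0.8]]}}

```text
clock: 10.65
tcp_pos: [0.4422, 0.0168, 0.1697]
orientation: [-2.128, -1.585, -0.738]
contact_force: [1.2, -0.5, -2.4]
grip_width: 0.0404
gripper_force: 81.6
```

Call:
{"method": "servo_tool", "body": {"commands": [[-5.95,0.88,0.88,13,-3,0,0.8],[-11.9,1.76,1.76,26,-6,0,0.8],[-17.85,2.64,2.64,39,-9,0,0.8],[-23.8,3.52,3.52,52,-12,0,0.8],[-29.77,4.4,4.4,64,-14,0,0.8]]}}

```text
clock: 11.07
tcp_pos: [0.5064, 0.0028, 0.1674]
orientation: [-2.389, -1.963, -0.22]
contact_force: [-0.8, -0.2, -3.5]
grip_width: 0.0405
gripper_force: 81.4
```

Call:
{"method": "servo_tool", "body": {"commands": [[-5.95,0.88,0.88,13,-3,0,0.8],[-11.9,1.76,1.76,26,-6,0,0.8],[-17.85,2.64,2.64,39,-9,0,0.8],[-23.8,3.52,3.52,52,-12,0,0.8],[-29.77,4.4,4.4,64,-14,0,0.8]]}}

```text
clock: 11.48
tcp_pos: [0.5702, -0.0101, 0.1673]
orientation: [2.089, 1.888, -0.357]
contact_force: [-0.0, -1.3, -3.1]
grip_width: 0.0405
gripper_force: 81.4
```

Call:
{"method": "servo_tool", "body": {"commands": [[-5.95,0.88,0.88,13,-3,0,0.8],[-11.9,1.76,1.76,26,-6,0,0.8],[-17.85,2.64,2.64,39,-9,0,0.8],[-23.8,3.52,3.52,52,-12,0,0.8],[-29.77,4.4,4.4,65,-13,0,0.8]]}}

```text
clock: 11.9
tcp_pos: [0.6351, -0.0222, 0.1669]
orientation: [1.672, 1.677, -0.82]
contact_force: [-1.2, -0.7, -2.2]
grip_width: 0.0403
gripper_force: 81.5
```

Call:
{"method": "servo_tool", "body": {"commands": [[0,0,0,0,0,0,0.8],[0,0,0,0,0,0,0.8],[0,0,0,0,0,0,0.8]]}}

```text
clock: 12.15
tcp_pos: [0.6336, -0.0244, 0.1667]
orientation: [1.68, 1.679, -0.818]
contact_force: [-0.4, -0.2, -1.2]
grip_width: 0.0408
gripper_force: 81.6
```

```bash
python3 - <<'E'
from h import *
for n in ('scene','top'):
    im,d,T,f,c=cam(n); W=cloud(d,T,f,c)
    m=white(im,W,(.55,-.06,.11),(.75,.03,.3)); print(n,m.sum(),np.percentile(W[m],2,axis=0),np.percentile(W[m],98,axis=0))
standing()
E
```

```text
scene 118 [ 0.61590027 -0.04534981  0.19900516] [ 0.65523378 -0.00668345  0.20950735]
top 143 [ 0.61194768 -0.04804847  0.18577724] [ 0.65517442 -0.00756496  0.22458211]
stand [290 140] [ 641. -137.] [42. 41.] 73 cap dir 6.3 0
stand [272 143] [633. -81.] [39. 42.] 73 cap dir 179.3 0
lying [374 185] [ 508. -388.] [58. 77.] 38 cap dir 104.3 168
lying [166 215] [423. 243.] [69. 43.] 42 cap dir -130.2 39
12.3 [ 0.63382756 -0.02538618  0.16760178] [ 96.39599065  96.10941855 -46.79151827] 0.04023379899833494
```

Call:
{"method": "servo_tool", "body": {"commands": [[0,0,0,0,0,-30,0.8],[0,0,0,0,0,-65,0.8],[0,0,0,0,0,-95,0.8],[0,0,0,0,0,-118,0.8],[0,0,0,0,0,-126,0.8]]}}

```text
clock: 12.72
tcp_pos: [0.6326, -0.0243, 0.0375]
orientation: [1.68, 1.681, -0.821]
contact_force: [-0.6, -0.5, -1.8]
grip_width: 0.0408
gripper_force: 81.7
```

Call:
{"method": "servo_tool", "body": {"commands": [[0,0,0,0,0,-2,0.8],[0,0,0,0,0,-4,0.8],[0,0,0,0,0,-4,0.8]]}}

```text
clock: 12.97
tcp_pos: [0.6351, -0.0244, 0.0376]
orientation: [1.679, 1.678, -0.817]
contact_force: [-0.3, 0.6, -2.0]
grip_width: 0.0406
gripper_force: 81.7
```

Call:
{"method": "servo_tool", "body": {"commands": [[0,0,0,0,0,-1,0.8],[0,0,0,0,0,-2,0.8],[0,0,0,0,0,-2,0.8]]}}

```text
clock: 13.22
tcp_pos: [0.635, -0.0239, 0.0351]
orientation: [1.678, 1.678, -0.818]
contact_force: [0.9, 2.4, 3.7]
grip_width: 0.0407
gripper_force: 82.0
```

Call:
{"method": "servo_tool", "body": {"commands": [[0,0,0,0,0,0.5,0.3],[0,0,0,0,0,0.5,0.3],[0,0,0,0,0,0.5,0.3],[0,0,0,0,0,0.5,0.3],[0,0,0,0,0,0.5,0.3]]}}

```text
clock: 13.63
tcp_pos: [0.6342, -0.0242, 0.0343]
orientation: [1.678, 1.679, -0.82]
contact_force: [0.1, 0.6, 0.2]
grip_width: 0.0599
gripper_force: 0.0
```

Call:
{"method": "servo_tool", "body": {"commands": [[0,0,0,0,12,10,0.3],[0,0,0,0,31,26,0.3],[0,0,0,0,54,45,0.3],[0,0,0,0,77,64,0.3],[0,0,0,0,100,90,0.3]]}}

```text
clock: 14.05
tcp_pos: [0.6333, 0.0767, 0.124]
orientation: [1.677, 1.68, -0.822]
contact_force: [0.3, -0.1, -0.6]
grip_width: 0.0599
gripper_force: 0.0
```

Call:
{"method": "servo_tool", "body": {"commands": [[5.86,-2.12,-2.05,-13.8,11.3,2,0.25],[11.72,-4.24,-4.1,-27.6,22.6,4,0.25],[17.58,-6.36,-6.15,-41.4,33.9,6,0.25],[23.44,-8.48,-8.2,-55.2,45.2,8,0.25],[29.3,-10.6,-10.25,-69,56.5,9,0.25]]}}

```text
clock: 14.47
tcp_pos: [0.5652, 0.1332, 0.1341]
orientation: [2.201, 1.717, -0.296]
contact_force: [-0.6, -0.1, -0.3]
grip_width: 0.0638
gripper_force: 0.0
```

Call:
{"method": "servo_tool", "body": {"commands": [[5.86,-2.12,-2.05,-13.8,11.3,2,0.25],[11.72,-4.24,-4.1,-27.6,22.6,4,0.25],[17.58,-6.36,-6.15,-41.4,33.9,6,0.25],[23.44,-8.48,-8.2,-55.2,45.2,8,0.25],[29.3,-10.6,-10.25,-69,56.5,9,0.25]]}}

```text
clock: 14.88
tcp_pos: [0.4963, 0.189, 0.1435]
orientation: [2.641, 1.626, 0.338]
contact_force: [-0.4, 0.6, 0.4]
grip_width: 0.0642
gripper_force: 0.0
```

Call:
{"method": "servo_tool", "body": {"commands": [[5.86,-2.12,-2.05,-13.8,11.3,2,0.25],[11.72,-4.24,-4.1,-27.6,22.6,4,0.25],[17.58,-6.36,-6.15,-41.4,33.9,6,0.25],[23.44,-8.48,-8.2,-55.2,45.2,8,0.25],[29.3,-10.6,-10.25,-69,56.5,9,0.25]]}}

```text
clock: 15.3
tcp_pos: [0.4439, 0.236, 0.1516]
orientation: [-2.519, -1.318, -0.717]
contact_force: [0.2, 0.6, 0.9]
grip_width: 0.0636
gripper_force: 0.0
```

Call:
{"method": "servo_tool", "body": {"commands": [[0,0,0,0,0,0,0.25],[0,0,0,0,0,0,0.25],[0,0,0,0,0,0,0.25]]}}

```text
clock: 15.55
tcp_pos: [0.4463, 0.2357, 0.152]
orientation: [-2.52, -1.319, -0.717]
contact_force: [0.2, 0.4, 0.6]
grip_width: 0.064
gripper_force: 0.0
```

```bash
python3 - <<'E'
from h import *
standing(); o=r.get_obs(); print(o['joints']); M=R.from_rotvec(o['orientation']).as_matrix(); print(M)
im,d,T,f,c=cam('wrist'); cv2.imwrite('pics/w4.png',im); W=cloud(d,T,f,c)
for b in bottles(im,W): print('w',*b)
E
```

```text
stand [253 144] [631. -25.] [42. 41.] 74 cap dir 89.5 0
stand [272 143] [634. -81.] [39. 41.] 74 cap dir 179.3 0
lying [372 185] [ 508. -386.] [57. 80.] 38 cap dir -75.3 171
15.6 [0.44622171 0.23623218 0.15200713] [-144.35768706  -75.65520006  -41.05965805] 0.06431059629631687
[-0.44580923  0.15615347 -0.03575141  2.38025609 -1.07969985  0.22455618
 -0.06642546]
[[ 0.48106491  0.81537074  0.32209797]
 [ 0.71440118 -0.57755137  0.39505109]
 [ 0.50814122  0.04006196 -0.86034152]]
w [252 279] [424. 239.] [72. 42.] 42 cap dir -129.9 525
```

The arm can't reach this lean here because joint 6 is at its limit. Bottle1 is also missing from the list, so I'll check the picture.

```bash
python3 - <<'E'
from h import *
im,W=standing(); cv2.imwrite('pics/t5.png',cv2.resize(im[90:390,80:440],None,fx=2,fy=2))
E
```

```text
stand [290 140] [ 641. -137.] [42. 42.] 73 cap dir 5.5 0
stand [253 144] [631. -25.] [42. 41.] 73 cap dir 89.6 0
stand [272 143] [634. -81.] [39. 41.] 73 cap dir 179.4 0
lying [373 185] [ 508. -387.] [57. 80.] 38 cap dir -77.3 166
15.7 [0.4456672  0.23702918 0.151882  ] [-144.27608522  -75.73312057  -41.02870034] 0.06371224562374034
```

View pics/t5.png

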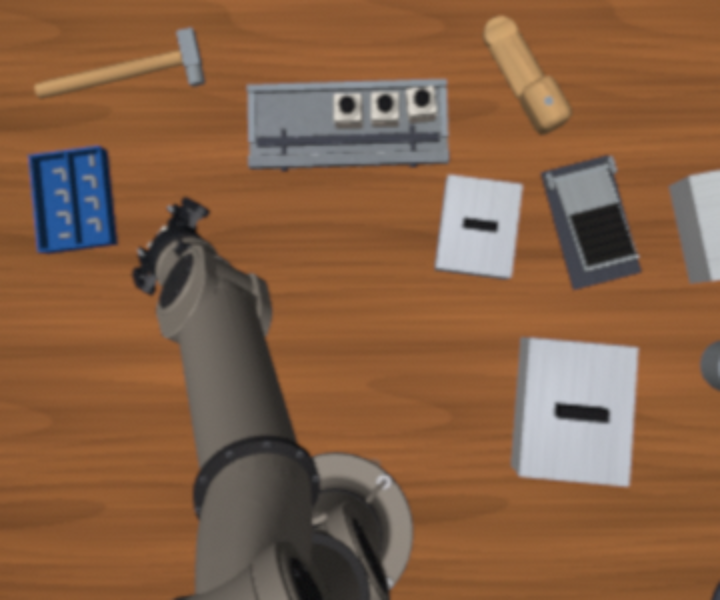

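All three lane bottles stand, so that was a segmentation miss. For bottle3 I'll use a vertical grasp, lay it down again at a better place and re-grip it there. First I'll level the tool.

Call:
{"method": "servo_tool", "body": {"commands": [[-4,3.3,0,0,0,0,0.25],[-8,6.6,0,0,0,0,0.25],[-11,9.2,0,0,0,0,0.25],[-13,11,0,0,0,0,0.25],[-15.35,12.8,0,0,0,0,0.25]]}}

```text
clock: 16.12
tcp_pos: [0.4452, 0.235, 0.1522]
orientation: [-2.712, -1.417, -0.254]
contact_force: [-0.1, 1.1, -1.3]
grip_width: 0.0642
gripper_force: 0.0
```

Call:
{"method": "servo_tool", "body": {"commands": [[-4,3.3,0,0,0,0,0.25],[-8,6.6,0,0,0,0,0.25],[-11,9.2,0,0,0,0,0.25],[-13,11,0,0,0,0,0.25],[-15.35,12.8,0,0,0,0,0.25]]}}

```text
clock: 16.53
tcp_pos: [0.4456, 0.2375, 0.1521]
orientation: [2.722, 1.425, -0.237]
contact_force: [0.4, 0.5, -0.5]
grip_width: 0.0641
gripper_force: 0.0
```

Call:
{"method": "servo_tool", "body": {"commands": [[0,0,0,0,0,0,0.25],[0,0,0,0,0,0,0.25],[0,0,0,0,0,0,0.25]]}}

```text
clock: 16.78
tcp_pos: [0.4447, 0.2365, 0.1517]
orientation: [2.726, 1.425, -0.234]
contact_force: [-0.3, -0.1, -0.6]
grip_width: 0.0644
gripper_force: 0.0
```

```bash
cat >> h.py <<'E'
def delta(yaw,tilt):
    "rotvec (deg) from measured to Rz(yaw)Rx(tilt)*(tool down, tool y=+x)"
    o=r.get_obs(); G=R.from_matrix(np.array([[0,1,0],[1,0,0],[0,0,-1.]]))
    t=R.from_euler('z',yaw,degrees=True)*R.from_euler('x',tilt,degrees=True)*G
    v=np.degrees((t*R.from_rotvec(o['orientation']).inv()).as_rotvec())
    print('tcp',np.round(o['tcp_pos']*1000,1),'turn',np.round(v,1),np.round(np.linalg.norm(v),1),'J',np.round(o['joints'],2),'grip',o['grip_width'],o['clock'])
E
python3 - <<'E'
from h import *
delta(-39.8,0)
im,d,T,f,c=cam('wrist'); W=cloud(d,T,f,c)
for b in bottles(im,W): print('w',*b)
E
```

```text
tcp [444.7 236.5 151.7] turn [ 6.6 -6.5 -5. ] 10.6 J [-0.95  0.4   0.4   1.95 -0.13  0.99 -1.09] grip 0.06443849090161423 16.7833
w [262 186] [425. 240.] [70. 43.] 42 cap dir -129.6 316
```

Call:
{"method": "servo_tool", "body": {"commands": [[2.2,-2.2,-1.7,-7,1,-15,0.25],[4.4,-4.4,-3.3,-14,3,-30,0.25],[6.6,-6.5,-5,-20,4,-45,0.25],[6.6,-6.5,-5,-20,4,-60,0.25],[6.6,-6.5,-5,-20,4,-60,0.25]]}}

```text
clock: 17.25
tcp_pos: [0.4224, 0.2386, 0.0902]
orientation: [-2.846, -1.331, 0.008]
contact_force: [0.1, 0.3, -0.0]
grip_width: 0.0637
gripper_force: 0.0
```

```bash
python3 - <<'E'
from h import *
delta(-39.8,0)
im,d,T,f,c=cam('wrist'); W=cloud(d,T,f,c)
for b in bottles(im,W): print('w',*b)
E
```

```text
tcp [422.4 238.6  90.2] turn [ 0.1 -0.2  0.1] 0.3 J [-0.94  0.39  0.36  2.14 -0.22  0.66 -1.12] grip 0.0636937599481204 17.25
w [281 220] [425. 240.] [70. 43.] 42 cap dir -130.0 536
```

Call:
{"method": "servo_tool", "body": {"commands": [[0,0,0,1,1,-25,0.25],[0,0,0,2,2,-50,0.25],[0,0,0,2,2,-68,0.25],[0,0,0,2,2,-74,0.25],[0,0,0,2,2,-74,0.25]]}}

```text
clock: 17.72
tcp_pos: [0.427, 0.2424, 0.0174]
orientation: [-2.845, -1.332, 0.004]
contact_force: [0.8, -0.7, 0.7]
grip_width: 0.0641
gripper_force: 0.0
```

Call:
{"method": "servo_tool", "body": {"commands": [[0,0,0,0,0,0,0.8],[0,0,0,0,0,0,0.8],[0,0,0,0,0,0,0.8],[0,0,0,0,0,0,0.8],[0,0,0,0,0,0,0.8]]}}

```text
clock: 18.13
tcp_pos: [0.428, 0.2432, 0.0195]
orientation: [-2.844, -1.331, -0.002]
contact_force: [0.1, -0.9, 6.3]
grip_width: 0.0408
gripper_force: 81.3
```

Call:
{"method": "servo_tool", "body": {"commands": [[0,0,0,0,0,15,0.8],[0,0,0,0,0,30,0.8],[0,0,0,0,0,45,0.8],[0,0,0,0,0,60,0.8],[0,0,0,0,0,60,0.8]]}}

```text
clock: 18.55
tcp_pos: [0.4287, 0.2438, 0.0809]
orientation: [-2.844, -1.33, -0.007]
contact_force: [0.2, 0.5, -1.1]
grip_width: 0.041
gripper_force: 81.1
```

Call:
{"method": "servo_tool", "body": {"commands": [[0,0,4,6,-21,0,0.8],[0,0,8,12,-42,0,0.8],[0,0,12,18,-63,0,0.8],[0,0,16,23,-84,0,0.8],[0,0,19.9,28,-105,0,0.8]]}}

```text
clock: 18.97
tcp_pos: [0.455, 0.1367, 0.0776]
orientation: [-2.569, -1.808, 0.002]
contact_force: [-0.1, 0.2, -2.5]
grip_width: 0.0399
gripper_force: 81.2
```

Call:
{"method": "servo_tool", "body": {"commands": [[0,0,4,6,-21,0,0.8],[0,0,8,12,-42,0,0.8],[0,0,12,18,-63,0,0.8],[0,0,16,23,-84,0,0.8],[0,0,19.9,28,-105,0,0.8]]}}

```text
clock: 19.38
tcp_pos: [0.483, 0.0316, 0.0776]
orientation: [-2.218, -2.225, 0.002]
contact_force: [0.8, -0.0, -2.2]
grip_width: 0.0404
gripper_force: 81.2
```

Call:
{"method": "servo_tool", "body": {"commands": [[0,0,0,0,0,-18,0.8],[0,0,0,0,0,-36,0.8],[0,0,0,0,0,-50,0.8],[0,0,0,0,0,-57,0.8],[0,0,0,0,0,-57,0.8]]}}

```text
clock: 19.8
tcp_pos: [0.4823, 0.0324, 0.0202]
orientation: [-2.222, -2.22, 0.004]
contact_force: [-0.1, 0.3, -0.5]
grip_width: 0.04
gripper_force: 81.2
```

```bash
python3 - <<'E'
from h import *
delta(0,0); standing()
im,d,T,f,c=cam('wrist'); W=cloud(d,T,f,c)
for b in bottles(im,W): print('w',*b)
E
```

```text
tcp [482.3  32.4  20.2] turn [ 0.1 -0.2  0.1] 0.2 J [-0.33  0.5   0.17  2.16 -0.17  0.49 -0.04] grip 0.03996882087045104 19.8
stand [290 140] [ 641. -137.] [42. 42.] 73 cap dir 96.8 0
stand [253 144] [632. -25.] [41. 42.] 73 cap dir 91.3 0
stand [272 143] [634. -81.] [39. 42.] 74 cap dir 179.3 0
lying [372 185] [ 507. -385.] [56. 80.] 38 cap dir -75.6 175
19.85 [0.48278822 0.03255703 0.02052653] [-127.3095242  -127.21754823    0.15892839] 0.040640532706878674
w [279 284] [482.  29.] [69. 42.] 43 cap dir 89.8 2164
w [539 353] [618.  -7.] [10.  3.] 39 cap dir -176.7 626
```

Call:
{"method": "servo_tool", "body": {"commands": [[0,0,0,0,0,-1,0.8],[0,0,0,0,0,-1,0.25],[0,0,0,0,0,-1,0.25],[0,0,0,0,0,-1,0.25],[0,0,0,0,0,-1,0.25]]}}

```text
clock: 20.32
tcp_pos: [0.4831, 0.0328, 0.02]
orientation: [2.222, 2.221, -0.002]
contact_force: [0.2, 0.1, 0.3]
grip_width: 0.064
gripper_force: 0.0
```

Call:
{"method": "servo_tool", "body": {"commands": [[0,0,0,0,0,20,0.25],[0,0,0,0,0,50,0.25],[0,0,0,0,0,80,0.25],[6,0,0,0,0,90,0.25],[12,0,0,0,0,90,0.25]]}}

```text
clock: 20.73
tcp_pos: [0.4858, 0.0369, 0.1136]
orientation: [-2.102, -2.121, -0.234]
contact_force: [-0.0, -0.6, -0.6]
grip_width: 0.0643
gripper_force: 0.0
```

Call:
{"method": "servo_tool", "body": {"commands": [[6,0,0,0,0,0,0.25],[12,0,0,0,0,0,0.25],[18,0,0,0,0,0,0.25],[24,0,0,0,0,0,0.25],[26,0,0,0,0,0,0.25]]}}

```text
clock: 21.15
tcp_pos: [0.4831, 0.0294, 0.109]
orientation: [-1.843, -1.832, -0.636]
contact_force: [-0.1, -0.7, -0.6]
grip_width: 0.0641
gripper_force: 0.0
```

Call:
{"method": "servo_tool", "body": {"commands": [[0,0,0,0,0,0,0.25],[0,0,0,0,0,0,0.25]]}}

```text
clock: 21.32
tcp_pos: [0.4828, 0.0321, 0.1094]
orientation: [-1.842, -1.838, -0.63]
contact_force: [-0.7, -0.3, -0.1]
grip_width: 0.0637
gripper_force: 0.0
```

```bash
python3 - <<'E'
from h import *
delta(0,38)
im,d,T,f,c=cam('wrist'); W=cloud(d,T,f,c)
for b in bottles(im,W): print('w',*b)
E
```

```text
tcp [482.8  32.1 109.4] turn [ 0.1 -0.1  0.1] 0.2 J [ 0.28  0.49 -0.07  2.08 -0.81  0.91  0.82] grip 0.06374886652489906 21.3167
w [280 283] [482.  30.] [67. 42.] 42 cap dir -90.0 852
w [507 333] [635.  -7.] [ 0. 41.] 53 cap dir 179.9 181
```

Call:
{"method": "servo_tool", "body": {"commands": [[0,0,0,0,1,-30,0.25],[0,0,0,0,1,-60,0.25],[0,0,0,0,1,-80,0.25],[0,0,0,0,1,-87,0.25],[0,0,0,0,1,-87,0.25]]}}

```text
clock: 21.78
tcp_pos: [0.4821, 0.035, 0.0221]
orientation: [-1.837, -1.84, -0.629]
contact_force: [-0.1, -0.3, 0.6]
grip_width: 0.0645
gripper_force: 0.0
```

Call:
{"method": "servo_tool", "body": {"commands": [[0,0,0,0,0,0,0.8],[0,0,0,0,0,0,0.8],[0,0,0,0,0,0,0.8],[0,0,0,0,0,0,0.8],[0,0,0,0,0,0,0.8]]}}

```text
clock: 22.2
tcp_pos: [0.4839, 0.0336, 0.0244]
orientation: [-1.839, -1.841, -0.634]
contact_force: [-0.5, -1.6, 7.0]
grip_width: 0.0406
gripper_force: 81.4
```

Call:
{"method": "servo_tool", "body": {"commands": [[0,0,0,0,0,25,0.8],[0,0,0,0,0,60,0.8],[0,0,0,0,0,95,0.8],[0,0,0,0,0,128,0.8],[0,0,0,0,0,145,0.8]]}}

```text
clock: 22.62
tcp_pos: [0.4841, 0.0334, 0.1719]
orientation: [-1.841, -1.843, -0.635]
contact_force: [1.5, -0.2, -1.8]
grip_width: 0.0402
gripper_force: 81.2
```

Call:
{"method": "servo_tool", "body": {"commands": [[-6,0,0,10,0,0,0.8],[-12,0,0,20,0,0,0.8],[-18,0,0,30,0,0,0.8],[-24,0,0,40,0,0,0.8],[-30,0,0,50,0,0,0.8]]}}

```text
clock: 23.03
tcp_pos: [0.5339, 0.0334, 0.1696]
orientation: [-2.155, -2.152, -0.148]
contact_force: [-0.8, -0.4, -2.0]
grip_width: 0.0403
gripper_force: 81.1
```

Call:
{"method": "servo_tool", "body": {"commands": [[-6,0,0,10,0,0,0.8],[-12,0,0,20,0,0,0.8],[-18,0,0,30,0,0,0.8],[-24,0,0,40,0,0,0.8],[-30,0,0,50,0,0,0.8]]}}

```text
clock: 23.45
tcp_pos: [0.5838, 0.0345, 0.1694]
orientation: [2.008, 2.006, -0.392]
contact_force: [-0.5, -0.5, -1.5]
grip_width: 0.0406
gripper_force: 81.1
```

Call:
{"method": "servo_tool", "body": {"commands": [[-6,0,0,10,0,0,0.8],[-12,0,0,20,0,0,0.8],[-18,0,0,30,0,0,0.8],[-24,0,0,40,-1,0,0.8],[-30,0,0,51,-2,0,0.8]]}}

```text
clock: 23.87
tcp_pos: [0.6345, 0.0336, 0.1685]
orientation: [1.676, 1.676, -0.819]
contact_force: [0.2, -1.0, -2.1]
grip_width: 0.0406
gripper_force: 81.2
```

Call:
{"method": "servo_tool", "body": {"commands": [[0,0,0,0,0,0,0.8],[0,0,0,0,0,0,0.8],[0,0,0,0,0,0,0.8]]}}

```text
clock: 24.12
tcp_pos: [0.6336, 0.031, 0.1685]
orientation: [1.682, 1.677, -0.819]
contact_force: [0.7, -0.5, -1.2]
grip_width: 0.04
gripper_force: 81.3
```

```bash
python3 - <<'E'
from h import *
delta(0,-52)
for n in ('scene','top'):
    im,d,T,f,c=cam(n); W=cloud(d,T,f,c)
    m=white(im,W,(.55,-.01,.11),(.75,.09,.3)); print(n,m.sum(),np.percentile(W[m],2,axis=0),np.percentile(W[m],98,axis=0))
standing()
E
```

```text
tcp [633.6  31.  168.5] turn [-0.1  0.   0.1] 0.2 J [-0.77  0.74  0.38  1.65  0.57  1.28 -0.74] grip 0.04001242043640899 24.1167
scene 124 [0.6184689  0.00814982 0.19995058] [0.6556176  0.0480827  0.20973036]
top 145 [0.60978958 0.00710237 0.19296604] [0.65505635 0.04711622 0.22754335]
stand [290 140] [ 641. -137.] [42. 41.] 74 cap dir 5.7 0
stand [253 144] [631. -25.] [41. 42.] 74 cap dir 90.4 0
stand [272 143] [634. -81.] [39. 41.] 73 cap dir 179.5 0
lying [373 185] [ 508. -387.] [58. 80.] 38 cap dir 103.5 177
24.2667 [0.63384745 0.0301179  0.16950599] [ 96.4801714   95.99941815 -46.83861569] 0.0403611447419183
```

Call:
{"method": "servo_tool", "body": {"commands": [[0,0,0,0,1,-30,0.8],[0,0,0,0,1,-65,0.8],[0,0,0,0,1,-95,0.8],[0,0,0,0,1,-118,0.8],[0,0,0,0,1,-128,0.8]]}}

```text
clock: 24.68
tcp_pos: [0.6325, 0.0319, 0.0377]
orientation: [1.681, 1.679, -0.822]
contact_force: [-0.9, -0.5, -2.4]
grip_width: 0.0407
gripper_force: 81.4
```

Call:
{"method": "servo_tool", "body": {"commands": [[0,0,0,0,0,-2,0.8],[0,0,0,0,0,-3,0.8],[0,0,0,0,0,-3,0.8]]}}

```text
clock: 24.93
tcp_pos: [0.6349, 0.0325, 0.0386]
orientation: [1.681, 1.676, -0.817]
contact_force: [0.5, 0.2, -1.0]
grip_width: 0.0405
gripper_force: 81.4
```

Call:
{"method": "servo_tool", "body": {"commands": [[0,0,0,0,0,-1,0.8],[0,0,0,0,0,-2,0.8],[0,0,0,0,0,-2,0.8]]}}

```text
clock: 25.18
tcp_pos: [0.6348, 0.0329, 0.0362]
orientation: [1.679, 1.676, -0.818]
contact_force: [0.8, 1.7, 3.2]
grip_width: 0.0407
gripper_force: 81.7
```

Call:
{"method": "servo_tool", "body": {"commands": [[0,0,0,0,0,0.5,0.3],[0,0,0,0,0,0.5,0.3],[0,0,0,0,0,0.5,0.3],[0,0,0,0,0,0.5,0.3],[0,0,0,0,0,0.5,0.3]]}}

```text
clock: 25.6
tcp_pos: [0.6338, 0.0325, 0.0352]
orientation: [1.679, 1.677, -0.82]
contact_force: [0.7, 0.4, -0.4]
grip_width: 0.0596
gripper_force: 0.0
```

Call:
{"method": "servo_tool", "body": {"commands": [[0,0,0,0,12,10,0.3],[0,0,0,0,31,26,0.3],[0,0,0,0,54,45,0.3],[0,0,0,0,77,64,0.3],[0,0,0,0,100,90,0.3]]}}

```text
clock: 26.02
tcp_pos: [0.6329, 0.1333, 0.1249]
orientation: [1.678, 1.678, -0.824]
contact_force: [1.0, 0.3, -1.2]
grip_width: 0.0596
gripper_force: 0.0
```

Call:
{"method": "servo_tool", "body": {"commands": [[3.46,-0.25,-0.5,-13,-10,15,0.3],[6.9,-0.5,-1,-26,-30,30,0.3],[10.4,-0.75,-1.5,-39,-60,45,0.3],[13.8,-1,-2,-52,-88,60,0.3],[17.3,-1.26,-2.58,-63,-116,70,0.3]]}}

```text
clock: 26.43
tcp_pos: [0.5703, 0.0156, 0.1966]
orientation: [1.926, 1.826, -0.583]
contact_force: [0.6, 0.4, 0.6]
grip_width: 0.0598
gripper_force: 0.0
```

Call:
{"method": "servo_tool", "body": {"commands": [[3.46,-0.25,-0.5,-13,-23,10,0.3],[6.9,-0.5,-1,-26,-46,20,0.3],[10.4,-0.75,-1.5,-39,-69,25,0.3],[13.8,-1,-2,-52,-92,25,0.3],[17.3,-1.26,-2.58,-63,-116,25,0.3]]}}

```text
clock: 26.85
tcp_pos: [0.5071, -0.1003, 0.221]
orientation: [2.161, 1.953, -0.311]
contact_force: [0.5, 0.1, -0.4]
grip_width: 0.06
gripper_force: 0.0
```

Call:
{"method": "servo_tool", "body": {"commands": [[3.46,-0.25,-0.5,-13,-23,0,0.3],[6.9,-0.5,-1,-26,-46,0,0.3],[10.4,-0.75,-1.5,-39,-69,0,0.3],[13.8,-1,-2,-52,-92,0,0.3],[17.3,-1.26,-2.58,-62,-116,0,0.3]]}}

```text
clock: 27.27
tcp_pos: [0.4446, -0.2163, 0.2208]
orientation: [-2.377, -2.052, -0.003]
contact_force: [0.8, -0.5, -0.6]
grip_width: 0.0593
gripper_force: 0.0
```

Call:
{"method": "servo_tool", "body": {"commands": [[0,0,0,0,0,0,0.3],[0,0,0,0,0,0,0.3],[0,0,0,0,0,0,0.3]]}}

```text
clock: 27.52
tcp_pos: [0.4457, -0.2153, 0.2202]
orientation: [-2.378, -2.053, 0.003]
contact_force: [-0.5, 0.7, 0.1]
grip_width: 0.0596
gripper_force: 0.0
```

```bash
cat >> h.py <<'E'
def cover(im,W,lo=(.35,-.34),hi=(.6,-.08),z0=.111):
    m=np.all((W[...,:2]>lo)&(W[...,:2]<hi),-1)
    t=m&(abs(W[...,2]-z0)<.006); g=m&(abs(W[...,2]-z0-.026)<.008)&(im.max(2)<70)
    for n,k in (('top',t),('grip',g)):
        if k.sum()<20: print(n,k.sum()); continue
        P=W[k]; print(n,k.sum(),np.round(np.median(P,0)*1000,1),cv2.minAreaRect((P[:,:2]*1000).astype(np.float32)))
E
python3 - <<'E'
from h import *
delta(-8.3,0); im,W=standing(); cover(im,W)
im,d,T,f,c=cam('wrist'); W=cloud(d,T,f,c); cover(im,W); cv2.imwrite('pics/w6.png',im)
E
```

```text
tcp [ 445.7 -215.3  220.2] turn [ 0.1 -0.1  0.1] 0.1 J [-0.04  0.2   0.41  2.01 -0.09  0.95  0.28] grip 0.05957900193455569 27.5167
stand [290 140] [ 640. -137.] [42. 42.] 74 cap dir 95.9 0
stand [235 144] [632.  30.] [40. 42.] 74 cap dir 178.7 0
stand [253 144] [631. -25.] [41. 42.] 74 cap dir 90.7 0
stand [272 143] [634. -81.] [39. 42.] 74 cap dir 179.2 0
lying [375 185] [ 508. -387.] [57. 76.] 39 cap dir -76.0 160
27.5667 [ 0.44612841 -0.21434353  0.22008103] [-136.10403758 -117.75625767    0.15736521] 0.059645300854509246
top 149 [ 481.6 -173.8  111.1] ((468.9666748046875, -171.10580444335938), (19.26234245300293, 106.31816101074219), 77.05277252197266)
grip 0
top 16708 [ 450.5 -211.5  110.6] ((448.903564453125, -219.09835815429688), (108.7916488647461, 136.7521514892578), 81.61495208740234)
grip 955 [ 449.2 -216.3  138.5] ((448.63409423828125, -218.5537567138672), (49.75052261352539, 12.755184173583984), 82.05842590332031)
```

View pics/w6.png

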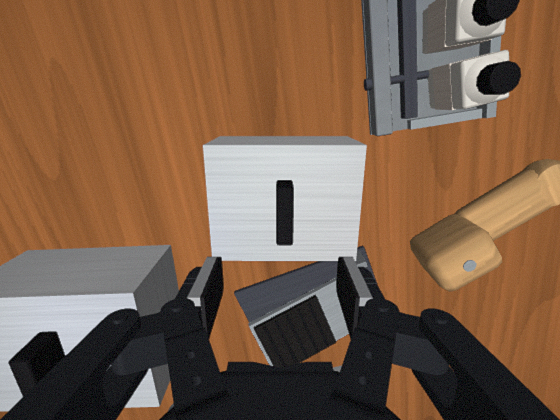

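The picture confirms the cover at (285,200), with its grip bar at (285,212) aligned between the fingers. The large decoy is at (80,330) and the treadle at (300,320). I'll lift the cover off and set it down at about (450,10).

Call:
{"method": "servo_tool", "body": {"commands": [[0,0,0,1,-1,-30,0.3],[0,0,0,2,-2,-60,0.3],[0,0,0,2,-2,-85,0.3],[0,0,0,2,-2,-99,0.3],[0,0,0,2,-2,-103,0.3]]}}

```text
clock: 28.03
tcp_pos: [0.4469, -0.2149, 0.1147]
orientation: [-2.37, -2.055, 0.007]
contact_force: [-0.2, -0.0, 0.4]
grip_width: 0.0598
gripper_force: 0.0
```

Call:
{"method": "servo_tool", "body": {"commands": [[0,0,0,0,0,0,0.95],[0,0,0,0,0,0,0.95],[0,0,0,0,0,0,0.95],[0,0,0,0,0,0,0.95],[0,0,0,0,0,0,0.95]]}}

```text
clock: 28.45
tcp_pos: [0.4493, -0.2175, 0.1186]
orientation: [2.375, 2.052, 0.001]
contact_force: [1.6, 0.5, 2.9]
grip_width: 0.0124
gripper_force: 79.2
```

Call:
{"method": "servo_tool", "body": {"commands": [[0,0,0,0,0,0,0.95],[0,0,0,0,0,0,0.95],[0,0,0,0,0,10,0.95],[0,0,0,0,0,20,0.95],[0,0,0,0,0,40,0.95]]}}

```text
clock: 28.87
tcp_pos: [0.446, -0.2168, 0.1567]
orientation: [-2.375, -2.051, 0.006]
contact_force: [-0.6, -0.1, -3.1]
grip_width: 0.0123
gripper_force: 78.3
```

Call:
{"method": "servo_tool", "body": {"commands": [[0,0,0,0,0,20,0.95],[0,0,0,0,0,40,0.95],[0,0,0,0,0,60,0.95],[0,0,0,0,0,70,0.95],[0,0,0,0,0,70,0.95]]}}

```text
clock: 29.28
tcp_pos: [0.4488, -0.218, 0.2297]
orientation: [2.375, 2.051, 0.002]
contact_force: [0.5, 0.0, -2.5]
grip_width: 0.0124
gripper_force: 78.5
```

Call:
{"method": "servo_tool", "body": {"commands": [[0,0,0,0,15,0,0.95],[0,0,0,0,40,0,0.95],[0,0,0,0,70,0,0.95],[0,0,0,0,95,0,0.95],[0,0,0,0,120,0,0.95]]}}

```text
clock: 29.7
tcp_pos: [0.4467, -0.096, 0.2261]
orientation: [-2.376, -2.053, 0.005]
contact_force: [1.1, 0.8, -2.5]
grip_width: 0.0123
gripper_force: 78.4
```

Call:
{"method": "servo_tool", "body": {"commands": [[0,0,0,0,25,0,0.95],[0,0,0,0,50,0,0.95],[0,0,0,0,75,0,0.95],[0,0,0,0,95,0,0.95],[0,0,0,0,108,0,0.95]]}}

```text
clock: 30.12
tcp_pos: [0.4468, 0.0129, 0.2261]
orientation: [-2.373, -2.056, 0.005]
contact_force: [-0.5, 0.2, -3.1]
grip_width: 0.0122
gripper_force: 78.4
```

Call:
{"method": "servo_tool", "body": {"commands": [[0,0,0,0,0,-30,0.95],[0,0,0,0,0,-60,0.95],[0,0,0,0,0,-90,0.95],[0,0,0,0,0,-120,0.95],[0,0,0,0,0,-135,0.95]]}}

```text
clock: 30.53
tcp_pos: [0.4448, 0.0102, 0.0885]
orientation: [-2.375, -2.052, 0.011]
contact_force: [-0.7, 0.2, -3.4]
grip_width: 0.0125
gripper_force: 78.5
```

Call:
{"method": "servo_tool", "body": {"commands": [[0,0,0,0,0,-4,0.95],[0,0,0,0,0,-7,0.95],[0,0,0,0,0,-8,0.95],[0,0,0,0,0,-8,0.95]]}}

```text
clock: 30.87
tcp_pos: [0.4485, 0.0107, 0.0849]
orientation: [2.377, 2.053, -0.0]
contact_force: [-0.8, -0.7, -2.8]
grip_width: 0.0122
gripper_force: 78.5
```

Call:
{"method": "servo_tool", "body": {"commands": [[0,0,0,0,0,-1,0.95],[0,0,0,0,0,-2,0.95],[0,0,0,0,0,-2,0.95]]}}

```text
clock: 31.12
tcp_pos: [0.449, 0.0108, 0.0835]
orientation: [2.377, 2.053, 0.001]
contact_force: [-0.7, -0.6, 5.0]
grip_width: 0.0125
gripper_force: 79.5
```

Call:
{"method": "servo_tool", "body": {"commands": [[0,0,0,0,0,0,0.4],[0,0,0,0,0,0,0.4],[0,0,0,0,0,0,0.4],[0,0,0,0,0,0,0.3],[0,0,0,0,0,0,0.3]]}}

```text
clock: 31.53
tcp_pos: [0.448, 0.0107, 0.0824]
orientation: [2.377, 2.054, -0.002]
contact_force: [-1.2, 0.1, 0.0]
grip_width: 0.0595
gripper_force: 0.0
```

Call:
{"method": "servo_tool", "body": {"commands": [[0,0,0,0,0,25,0.25],[0,0,0,0,0,60,0.25],[0,0,0,0,0,100,0.25],[0,0,0,0,-20,120,0.25],[0,0,0,0,-60,140,0.25]]}}

```text
clock: 31.95
tcp_pos: [0.4492, -0.0436, 0.2232]
orientation: [2.369, 2.062, 0.004]
contact_force: [1.6, -0.2, -0.0]
grip_width: 0.0633
gripper_force: 0.0
```

Call:
{"method": "servo_tool", "body": {"commands": [[0,0,0,0,-30,0,0.25],[0,0,0,0,-65,0,0.25],[0,0,0,0,-100,0,0.25],[0,0,0,0,-130,0,0.25],[0,0,0,0,-150,0,0.25]]}}

```text
clock: 32.37
tcp_pos: [0.4472, -0.2, 0.2211]
orientation: [2.38, 2.049, -0.003]
contact_force: [0.4, 0.3, -0.6]
grip_width: 0.0643
gripper_force: 0.0
```

```bash
python3 - <<'E'
from h import *
delta(-8.3,0)
for n in ('wrist','top'):
    im,d,T,f,c=cam(n); W=cloud(d,T,f,c); print(n)
    if n=='wrist': cv2.imwrite('pics/w7.png',im)
    m=white(im,W,(.36,-.29,.06),(.54,-.14,.085)); 
    if m.sum()>10: print(m.sum(),cv2.minAreaRect((W[m][:,:2]*1000).astype(np.float32)),np.median(W[m][:,2]))
    m=(im.max(2)<60)&np.all((W>(.36,-.29,.088))&(W<(.54,-.14,.105)),-1); print('cap',m.sum(),np.median(W[m],0) if m.any() else '',cv2.minAreaRect((W[m][:,:2]*1000).astype(np.float32)) if m.sum()>5 else '')
    cover(im,W,(.35,-.12),(.6,.14),.076)
    m=np.all((W>(.36,-.31,.03))&(W<(.54,-.14,.052)),-1); print('tubrim',m.sum(),cv2.minAreaRect((W[m][:,:2]*1000).astype(np.float32)))
E
```

```text
tcp [ 447.2 -200.   221.1] turn [ 0.1 -0.   0.2] 0.3 J [-0.07  0.19  0.42  2.02 -0.09  0.95  0.24] grip 0.06432423974543935 32.3667
wrist
986 ((450.43695068359375, -216.16102600097656), (41.60050964355469, 41.56414794921875), 78.22754669189453) 0.07206683023916985
cap 543 [ 0.45033921 -0.21473926  0.09545349] ((450.4109191894531, -216.41357421875), (24.938871383666992, 22.96196746826172), 81.91804504394531)
top 2572 [440.5 -39.8  75.6] ((441.10919189453125, -39.41129684448242), (10.580283164978027, 136.19622802734375), 81.50747680664062)
grip 0
tubrim 2443 ((448.8942565917969, -218.70376586914062), (92.3233871459961, 120.27096557617188), 81.64722442626953)
top
cap 0  
top 1484 [443.8  11.5  76.1] ((446.79608154296875, 11.912208557128906), (108.31084442138672, 136.80638122558594), 81.75804138183594)
grip 54 [446.2   9.6 104.1] ((445.4863586425781, 10.685408592224121), (43.67800521850586, 10.376250267028809), 81.83631896972656)
tubrim 0 ((0.0, 0.0), (0.0, 0.0), 0.0)
```

View pics/w7.png

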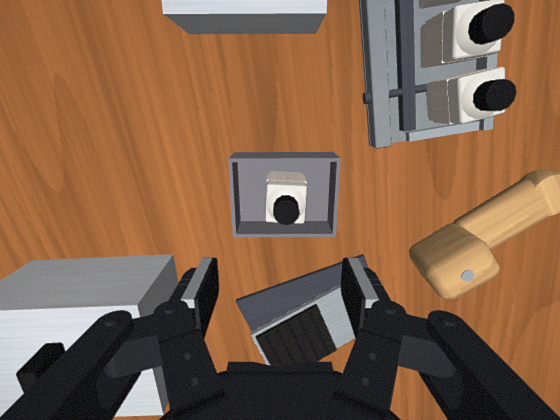

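With the cover off, the tub's rim measures 120 x 92 mm, centred at (449,-219). The spare is at pixel (286,200), world (450,-216), yawed -12°. I'll grasp it from above.

Call:
{"method": "servo_tool", "body": {"commands": [[0,0,-1,1,-6,-35,0.25],[0,0,-2,2,-12,-70,0.25],[0,0,-3.5,3,-16,-105,0.25],[0,0,-3.5,3,-16,-120,0.25],[0,0,-3.5,3,-16,-120,0.25]]}}

```text
clock: 32.88
tcp_pos: [0.4483, -0.2108, 0.0974]
orientation: [-2.433, -1.977, 0.009]
contact_force: [-0.4, 1.0, 0.9]
grip_width: 0.0639
gripper_force: 0.0
```

Call:
{"method": "servo_tool", "body": {"commands": [[0,0,0,0,0,-20,0.25],[0,0,0,0,0,-40,0.25],[0,0,0,0,0,-52,0.25],[0,0,0,0,0,-56,0.25],[0,0,0,0,0,-56,0.25]]}}

```text
clock: 33.3
tcp_pos: [0.4512, -0.212, 0.0451]
orientation: [-2.438, -1.981, 0.002]
contact_force: [0.4, -1.0, -0.2]
grip_width: 0.0642
gripper_force: 0.0
```

Call:
{"method": "servo_tool", "body": {"commands": [[0,0,0,0,0,0,0.8],[0,0,0,0,0,0,0.8],[0,0,0,0,0,0,0.8],[0,0,0,0,0,0,0.8],[0,0,0,0,0,0,0.8]]}}

```text
clock: 33.72
tcp_pos: [0.4519, -0.2127, 0.0465]
orientation: [2.438, 1.979, 0.001]
contact_force: [-1.6, 1.0, 6.4]
grip_width: 0.0405
gripper_force: 81.3
```

Call:
{"method": "servo_tool", "body": {"commands": [[0,0,0,0,0,20,0.8],[0,0,0,0,0,50,0.8],[0,0,0,0,0,85,0.8],[0,0,0,0,0,115,0.8],[0,0,0,0,0,135,0.8]]}}

```text
clock: 34.13
tcp_pos: [0.4518, -0.2132, 0.1836]
orientation: [2.437, 1.977, 0.002]
contact_force: [0.5, 0.1, -1.3]
grip_width: 0.0403
gripper_force: 81.3
```

Call:
{"method": "servo_tool", "body": {"commands": [[0,0,2,10,15,0,0.8],[0,0,4,26,40,0,0.8],[0,0,5,45,70,0,0.8],[0,0,6,64,100,0,0.8],[0,0,7,80,130,0,0.8]]}}

```text
clock: 34.55
tcp_pos: [0.5319, -0.0805, 0.1803]
orientation: [2.312, 2.127, -0.0]
contact_force: [0.6, -0.6, -2.1]
grip_width: 0.0409
gripper_force: 81.3
```

Call:
{"method": "servo_tool", "body": {"commands": [[0,0,2,20,34,0,0.8],[0,0,4,40,68,0,0.8],[0,0,5,60,100,0,0.8],[0,0,6,80,135,0,0.8],[0,0,6,104,169,0,0.8]]}}

```text
clock: 34.97
tcp_pos: [0.6347, 0.0889, 0.18]
orientation: [-2.197, -2.245, 0.003]
contact_force: [1.7, -0.7, -2.2]
grip_width: 0.0405
gripper_force: 81.2
```

Call:
{"method": "servo_tool", "body": {"commands": [[0,0,0,0,0,0,0.8],[0,0,0,0,0,0,0.8],[0,0,0,0,0,0,0.8]]}}

```text
clock: 35.22
tcp_pos: [0.6343, 0.0863, 0.1795]
orientation: [-2.198, -2.244, 0.004]
contact_force: [0.7, -0.8, -1.5]
grip_width: 0.0408
gripper_force: 81.6
```

```bash
python3 - <<'E'
from h import *
delta(1,0)
for n in ('scene','top'):
    im,d,T,f,c=cam(n); W=cloud(d,T,f,c)
    m=white(im,W,(.55,.05,.11),(.75,.13,.3)); print(n,m.sum(),np.percentile(W[m],2,axis=0) if m.any() else '',np.percentile(W[m],98,axis=0) if m.any() else '')
im,d,T,f,c=cam('wrist'); W=cloud(d,T,f,c)
m=white(im,W,(.55,.05,.18),(.75,.13,.3)); print(m.sum(),np.percentile(W[m],2,axis=0) if m.any() else '',np.percentile(W[m],98,axis=0) if m.any() else '')
standing()
E
```

```text
tcp [634.3  86.3 179.5] turn [ 0.1 -0.1 -0.2] 0.2 J [-0.43  0.48  0.27  1.71 -0.15  0.98 -0.08] grip 0.04084101354649711 35.2167
scene 56 [0.61618601 0.09488673 0.19594033] [0.65402298 0.1041981  0.20927791]
top 29 [0.61297469 0.06329276 0.20080919] [0.63703452 0.07166813 0.21252556]
5832 [0.61323134 0.06511797 0.18184401] [0.65335762 0.10208772 0.21770567]
stand [290 140] [ 640. -137.] [42. 41.] 74 cap dir 5.9 0
stand [235 144] [632.  30.] [40. 41.] 74 cap dir 179.0 0
stand [253 144] [632. -25.] [42. 41.] 73 cap dir 89.7 0
stand [272 143] [634. -81.] [39. 41.] 74 cap dir 179.3 0
stand [241 205] [447.  12.] [108. 136.] 76 cap dir 171.8 0
lying [372 185] [ 508. -386.] [57. 81.] 38 cap dir -75.2 176
35.4167 [0.63442797 0.08468657 0.18011747] [126.13736123 128.39134688  -0.16495916] 0.04046776577666168
```

Call:
{"method": "servo_tool", "body": {"commands": [[0,0,0,0,0,-35,0.8],[0,0,0,0,0,-70,0.8],[0,0,0,0,0,-100,0.8],[0,0,0,0,0,-122,0.8],[0,0,0,0,0,-130,0.8]]}}

```text
clock: 35.83
tcp_pos: [0.632, 0.0851, 0.0474]
orientation: [-2.198, -2.24, 0.011]
contact_force: [-24.9, -2.2, 61.1]
grip_width: 0.0406
gripper_force: 89.0
```

Call:
{"method": "servo_tool", "body": {"commands": [[0,0,0,0,0,-1,0.8],[0,0,0,0,0,-2,0.8],[0,0,0,0,0,-2,0.8]]}}

```text
clock: 36.08
tcp_pos: [0.6355, 0.0859, 0.0488]
orientation: [2.199, 2.242, -0.001]
contact_force: [0.8, -0.3, -2.0]
grip_width: 0.0405
gripper_force: 81.7
```

Call:
{"method": "servo_tool", "body": {"commands": [[0,0,0,0,0,-1,0.8],[0,0,0,0,0,-2,0.8],[0,0,0,0,0,-2,0.8]]}}

```text
clock: 36.33
tcp_pos: [0.6356, 0.0862, 0.0476]
orientation: [2.199, 2.242, -0.0]
contact_force: [-2.7, -0.1, 7.4]
grip_width: 0.0404
gripper_force: 82.6
```

Call:
{"method": "servo_tool", "body": {"commands": [[0,0,0,0,0,1,0.3],[0,0,0,0,0,1,0.3],[0,0,0,0,0,1,0.3],[0,0,0,0,0,1,0.3],[0,0,0,0,0,1,0.3]]}}

```text
clock: 36.75
tcp_pos: [0.6349, 0.0864, 0.0469]
orientation: [2.199, 2.244, -0.002]
contact_force: [0.0, -0.2, -0.7]
grip_width: 0.0594
gripper_force: 0.0
```

Call:
{"method": "servo_tool", "body": {"commands": [[0,0,0,0,0,20,0.3],[0,0,0,0,0,55,0.3],[0,0,0,0,0,95,0.3],[0,0,0,0,0,135,0.3],[0,0,0,0,0,150,0.3]]}}

```text
clock: 37.17
tcp_pos: [0.6376, 0.0864, 0.2029]
orientation: [2.197, 2.24, 0.008]
contact_force: [0.3, 0.1, 0.7]
grip_width: 0.06
gripper_force: 0.0
```

Call:
{"method": "servo_tool", "body": {"commands": [[0,0,-1.8,-37,-15,0,0.3],[0,0,-3.6,-74,-30,0,0.3],[0,0,-5.4,-111,-45,0,0.3],[0,0,-7.2,-148,-60,0,0.3],[0,0,-9.2,-187,-75,0,0.3]]}}

```text
clock: 37.58
tcp_pos: [0.4464, 0.0108, 0.1967]
orientation: [2.373, 2.058, -0.002]
contact_force: [-0.7, -1.1, 0.6]
grip_width: 0.0602
gripper_force: 0.0
```

Call:
{"method": "servo_tool", "body": {"commands": [[0,0,0,0,0,0,0.3],[0,0,0,0,0,0,0.3]]}}

```text
clock: 37.75
tcp_pos: [0.4458, 0.0105, 0.1968]
orientation: [-2.373, -2.057, 0.002]
contact_force: [1.2, 0.2, 0.2]
grip_width: 0.0596
gripper_force: 0.0
```

```bash
python3 - <<'E'
from h import *
delta(-8.3,0); im,W=standing(); 
im,d,T,f,c=cam('wrist'); W=cloud(d,T,f,c); cover(im,W,(.35,-.12),(.6,.16),.076)
for b in bottles(im,W,.06,.08): print('w',*b)
E
```

```text
tcp [445.8  10.5 196.8] turn [-0.  -0.1 -0.2] 0.2 J [-0.47  0.14  0.34  2.13 -0.06  0.88 -0.24] grip 0.05964475806977942 37.75
stand [290 140] [ 640. -137.] [42. 41.] 74 cap dir 6.7 0
stand [217 144] [633.  84.] [40. 41.] 75 cap dir 178.8 0
stand [235 144] [632.  30.] [42. 39.] 74 cap dir 0.1 0
stand [253 144] [631. -25.] [42. 40.] 73 cap dir 89.7 0
stand [272 143] [633. -81.] [39. 42.] 73 cap dir 179.3 0
stand [255 207] [441. -29.] [ 35. 134.] 76 cap dir 176.4 0
lying [372 185] [ 507. -386.] [56. 81.] 38 cap dir -76.0 170
37.8 [0.44804283 0.01146415 0.1973492 ] [1.35908972e+02 1.18012156e+02 1.14808107e-02] 0.05987505245205006
top 15582 [449.8  16.   75.6] ((448.294677734375, 9.379745483398438), (108.68492889404297, 136.38156127929688), 81.79899597167969)
grip 899 [448.4  12.3 103.5] ((448.1228942871094, 10.243083953857422), (49.154937744140625, 12.919441223144531), 82.03893280029297)
w [490  85] [634.  82.] [41. 41.] 74 cap dir 91.3 226
w [485 149] [633.  29.] [42. 42.] 74 cap dir 179.7 182
w [281 196] [448.   9.] [109. 136.] 76 cap dir 171.8 0
w [480 207] [634. -27.] [42. 41.] 73 cap dir 89.2 139
w [478 258] [635. -84.] [43. 41.] 73 cap dir -90.3 121
w [480 305] [ 642. -139.] [40. 42.] 74 cap dir 96.1 87
```

All five bottles stand in the row and the cover hasn't moved. Now I'll set the cover back on the tub.

Call:
{"method": "servo_tool", "body": {"commands": [[0,0,0,1,0,-35,0.3],[0,0,0,2,0,-70,0.3],[0,0,0,2,0,-95,0.3],[0,0,0,2,0,-108,0.3],[0,0,0,2,0,-112,0.3]]}}

```text
clock: 38.27
tcp_pos: [0.4501, 0.0118, 0.0825]
orientation: [-2.37, -2.061, 0.008]
contact_force: [-0.1, 0.1, 0.0]
grip_width: 0.0598
gripper_force: 0.0
```

Call:
{"method": "servo_tool", "body": {"commands": [[0,0,0,0,0,0,0.95],[0,0,0,0,0,0,0.95],[0,0,0,0,0,0,0.95],[0,0,0,0,0,0,0.95],[0,0,0,0,0,0,0.95]]}}

```text
clock: 38.68
tcp_pos: [0.4505, 0.0117, 0.0857]
orientation: [2.372, 2.06, 0.0]
contact_force: [-1.5, 0.9, 2.2]
grip_width: 0.0124
gripper_force: 80.2
```

Call:
{"method": "servo_tool", "body": {"commands": [[0,0,0,0,0,0,0.95],[0,0,0,0,0,20,0.95],[0,0,0,0,0,50,0.95],[0,0,0,0,0,80,0.95],[0,0,0,0,0,100,0.95]]}}

```text
clock: 39.1
tcp_pos: [0.4506, 0.0112, 0.1872]
orientation: [2.372, 2.059, 0.001]
contact_force: [2.2, -0.3, -2.2]
grip_width: 0.0121
gripper_force: 79.6
```

Call:
{"method": "servo_tool", "body": {"commands": [[0,0,0,0,-15,0,0.95],[0,0,0,0,-40,0,0.95],[0,0,0,0,-70,0,0.95],[0,0,0,0,-95,0,0.95],[0,0,0,0,-120,0,0.95]]}}

```text
clock: 39.52
tcp_pos: [0.4495, -0.1099, 0.185]
orientation: [2.372, 2.06, -0.002]
contact_force: [-0.6, 0.5, -2.1]
grip_width: 0.0122
gripper_force: 79.5
```

Call:
{"method": "servo_tool", "body": {"commands": [[0,0,0,0,-25,0,0.95],[0,0,0,0,-50,0,0.95],[0,0,0,0,-75,0,0.95],[0,0,0,1,-95,0,0.95],[0,0,0,1,-108,0,0.95]]}}

```text
clock: 39.93
tcp_pos: [0.4505, -0.2191, 0.185]
orientation: [2.374, 2.056, -0.003]
contact_force: [-0.4, -0.1, -3.1]
grip_width: 0.0123
gripper_force: 79.5
```

Call:
{"method": "servo_tool", "body": {"commands": [[0,0,0,0,0,0,0.95],[0,0,0,0,0,0,0.95],[0,0,0,0,0,0,0.95]]}}

```text
clock: 40.18
tcp_pos: [0.4508, -0.2157, 0.1847]
orientation: [-2.371, -2.06, 0.002]
contact_force: [0.3, -0.0, -2.7]
grip_width: 0.0121
gripper_force: 79.5
```

```bash
python3 - <<'E'
from h import *
delta(-8.35,0)
for n in ('wrist','top'):
    im,d,T,f,c=cam(n); W=cloud(d,T,f,c); print(n); z=r.get_obs()['tcp_pos'][2]-.118+.111; print(z); cover(im,W,z0=z)
E
```

```text
tcp [ 450.8 -215.7  184.7] turn [ 0.  -0.1 -0.3] 0.3 J [-0.09  0.26  0.49  2.04 -0.16  0.88  0.34] grip 0.012078058273314504 40.1833
wrist
0.1777011951983139
top 28948 [ 453.4 -195.1  174.6] ((449.5697326660156, -218.55117797851562), (109.20207977294922, 137.0641632080078), 81.81588745117188)
grip 3081 [ 450.3 -212.   202.6] ((452.3159484863281, -216.3795623779297), (36.121551513671875, 48.45676803588867), 15.587000846862793)
top
0.17778211498063018
top 93 [ 498.8 -173.4  175.2] ((484.8470458984375, -174.90078735351562), (17.34832000732422, 75.12908935546875), 81.96056365966797)
grip 0
```

Call:
{"method": "servo_tool", "body": {"commands": [[0,0,0,-0.7,0,-15,0.95],[0,0,0,-0.7,0,-30,0.95],[0,0,0,-0.7,0,-42,0.95],[0,0,0,-0.7,0,-48,0.95],[0,0,0,-0.7,0,-50,0.95]]}}

```text
clock: 40.7
tcp_pos: [0.4499, -0.2156, 0.134]
orientation: [-2.369, -2.06, 0.004]
contact_force: [0.4, 0.3, -1.9]
grip_width: 0.0122
gripper_force: 79.5
```

Call:
{"method": "servo_tool", "body": {"commands": [[0,0,0,0,0,-3,0.95],[0,0,0,0,0,-6,0.95],[0,0,0,0,0,-9,0.95],[0,0,0,0,0,-11,0.95],[0,0,0,0,0,-12,0.95]]}}

```text
clock: 41.12
tcp_pos: [0.4503, -0.2166, 0.1228]
orientation: [-2.372, -2.06, 0.002]
contact_force: [0.1, 0.2, -2.5]
grip_width: 0.0124
gripper_force: 79.5
```

Call:
{"method": "servo_tool", "body": {"commands": [[0,0,0,0,0,-1,0.95],[0,0,0,0,0,-2,0.95],[0,0,0,0,0,-2,0.95]]}}

```text
clock: 41.37
tcp_pos: [0.4503, -0.2167, 0.1209]
orientation: [2.372, 2.06, -0.002]
contact_force: [0.3, -0.3, -2.8]
grip_width: 0.0125
gripper_force: 79.6
```

Call:
{"method": "servo_tool", "body": {"commands": [[0,0,0,0,0,-1,0.95],[0,0,0,0,0,-1,0.95],[0,0,0,0,0,-1,0.95]]}}

```text
clock: 41.62
tcp_pos: [0.4501, -0.2166, 0.1207]
orientation: [-2.372, -2.059, 0.002]
contact_force: [-3.7, 1.2, 7.3]
grip_width: 0.0122
gripper_force: 81.0
```

Call:
{"method": "servo_tool", "body": {"commands": [[0,0,0,0,0,-1,0.95],[0,0,0,0,0,-1,0.95],[0,0,0,0,0,-1,0.95]]}}

```text
clock: 41.87
tcp_pos: [0.4502, -0.2167, 0.1206]
orientation: [-2.372, -2.059, 0.001]
contact_force: [-8.2, 3.5, 19.2]
grip_width: 0.0124
gripper_force: 82.7
```

Call:
{"method": "servo_tool", "body": {"commands": [[0,0,0,0,0,2,0.4],[0,0,0,0,0,2,0.4],[0,0,0,0,0,2,0.4],[0,0,0,0,0,2,0.3],[0,0,0,0,0,2,0.3]]}}

```text
clock: 42.28
tcp_pos: [0.4504, -0.2166, 0.1208]
orientation: [-2.372, -2.06, 0.002]
contact_force: [-0.2, 0.8, -0.8]
grip_width: 0.0595
gripper_force: 0.0
```

Call:
{"method": "servo_tool", "body": {"commands": [[0,0,0,0,0,20,0.3],[0,0,0,0,0,50,0.3],[0,0,0,0,0,80,0.3],[0,0,0,0,0,110,0.6],[0,0,0,0,0,120,1]]}}

```text
clock: 42.7
tcp_pos: [0.4521, -0.2176, 0.2448]
orientation: [2.369, 2.056, 0.003]
contact_force: [1.7, 1.0, -0.1]
grip_width: 0.0363
gripper_force: 0.0
```

Call:
{"method": "servo_tool", "body": {"commands": [[0,0,0,0,-30,0,1],[0,0,0,0,-60,0,1],[0,0,0,0,-90,0,1],[0,0,0,0,-95,0,1],[0,0,0,0,-95,0,1]]}}

```text
clock: 43.12
tcp_pos: [0.4494, -0.3137, 0.2404]
orientation: [-2.376, -2.055, 0.005]
contact_force: [-0.3, 0.5, -0.2]
grip_width: -0.0
gripper_force: 0.0
```

```bash
python3 - <<'E'
from h import *
delta(-8.35,0)
for n in ('wrist','top','scene'):
    im,d,T,f,c=cam(n); W=cloud(d,T,f,c); print(n); cover(im,W,(.35,-.32))
    if n=='wrist': cv2.imwrite('pics/w8.png',im)
    m=(im.max(2)<70)&np.all((W>(.35,-.47,.045))&(W<(.62,-.31,.08)),-1)
    if m.sum()>30:
        m=cv2.morphologyEx(m.astype(np.uint8),cv2.MORPH_OPEN,np.ones((3,3)))>0
        P=W[m]; print('pad',m.sum(),np.round(np.median(P,0)*1000),np.round(np.percentile(P[:,2],[2,98])*1000),cv2.minAreaRect((P[:,:2]*1000).astype(np.float32)))
E
```

```text
tcp [ 449.4 -313.7  240.4] turn [ 0.1 -0.1 -0.1] 0.2 J [ 0.04  0.28  0.56  1.88 -0.17  1.03  0.52] grip -2.847940168368563e-05 43.1167
wrist
top 20835 [ 451.4 -213.5  110.7] ((448.8598937988281, -218.98361206054688), (108.30413055419922, 136.78082275390625), 81.68659210205078)
grip 1250 [ 449.2 -218.1  138.6] ((449.00299072265625, -219.25186157226562), (48.96244430541992, 13.60786247253418), 81.26494598388672)
pad 2361 [ 449. -388.   59.] [52. 73.] ((438.8804931640625, -405.5686950683594), (81.41558837890625, 75.57460021972656), 13.903377532958984)
top
top 1474 [ 452.3 -212.3  111.1] ((447.1921081542969, -216.5909881591797), (108.04251861572266, 136.74952697753906), 81.79387664794922)
grip 60 [ 446.1 -217.   140. ] ((446.0550231933594, -215.68663024902344), (42.98532485961914, 11.367561340332031), 82.08627319335938)
scene
top 791 [ 467.3 -209.3  109.5] ((451.2696533203125, -218.25709533691406), (113.38966369628906, 142.0435333251953), 81.87348175048828)
grip 53 [ 455.9 -217.4  136.2] ((455.1851501464844, -217.00961303710938), (46.60721969604492, 12.24173355102539), 80.31283569335938)
pad 399 [ 445. -403.   61.] [50. 71.] ((442.9990539550781, -403.7134094238281), (84.39083099365234, 74.49427032470703), 14.799930572509766)
```

View pics/w8.png

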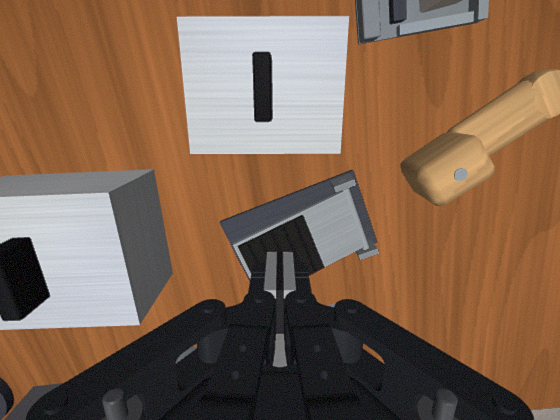

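The cover is seated, with its top at z = 0.111, centred over the tub. In this view it is at (265,85). The treadle pad centre is about (441,-404), z about 61 mm. I'll press the treadle with the gripper closed.

Call:
{"method": "servo_tool", "body": {"commands": [[0,0,0,-2,-25,-20,1],[0,0,0,-4,-50,-40,1],[0,0,0,-6,-75,-70,1],[0,0,0,-8,-90,-105,1],[0,0,0,-8,-90,-140,1]]}}

```text
clock: 43.68
tcp_pos: [0.4421, -0.4041, 0.1001]
orientation: [2.372, 2.056, -0.003]
contact_force: [-0.3, -0.3, 0.3]
grip_width: -0.0002
gripper_force: 0.0
```

Call:
{"method": "servo_tool", "body": {"commands": [[0,0,0,0,0,-10,1],[0,0,0,0,0,-18,1],[0,0,0,0,0,-25,1],[0,0,0,0,0,-30,1],[0,0,0,0,0,-34,1]]}}

```text
clock: 44.1
tcp_pos: [0.4436, -0.4014, 0.068]
orientation: [2.369, 2.06, -0.001]
contact_force: [0.0, 0.8, 0.1]
grip_width: -0.0002
gripper_force: 0.0
```

Call:
{"method": "servo_tool", "body": {"commands": [[0,0,0,0,0,-4,1],[0,0,0,0,0,-8,1],[0,0,0,0,0,-12,1],[0,0,0,0,0,-16,1],[0,0,0,0,0,-18,1]]}}

```text
clock: 44.52
tcp_pos: [0.4418, -0.4027, 0.0498]
orientation: [2.372, 2.058, -0.003]
contact_force: [-4.7, 0.9, 11.3]
grip_width: -0.0001
gripper_force: 5.1
```

Call:
{"method": "servo_tool", "body": {"commands": [[0,0,0,0,0,-3,1],[0,0,0,0,0,-6,1],[0,0,0,0,0,-9,1],[0,0,0,0,0,-11,1],[0,0,0,0,0,-12,1]]}}

```text
clock: 44.93
tcp_pos: [0.4399, -0.4032, 0.0383]
orientation: [-2.374, -2.057, 0.005]
contact_force: [-8.4, 1.8, 16.0]
grip_width: 0.0002
gripper_force: 8.2
```

Call:
{"method": "servo_tool", "body": {"commands": [[0,0,0,0,0,-1,1],[0,0,0,0,0,-2,1],[0,0,0,0,0,-3,1],[0,0,0,0,0,-3,1]]}}

```text
clock: 45.27
tcp_pos: [0.4397, -0.4032, 0.0355]
orientation: [-2.374, -2.056, 0.005]
contact_force: [-9.3, 0.8, 15.8]
grip_width: -0.0
gripper_force: 7.7
```

Call:
{"method": "servo_tool", "body": {"commands": [[0,0,0,0,0,-1,1],[0,0,0,0,0,-2,1],[0,0,0,0,0,-2,1]]}}

```text
clock: 45.52
tcp_pos: [0.4397, -0.4033, 0.034]
orientation: [-2.374, -2.056, 0.005]
contact_force: [-10.2, 2.6, 19.2]
grip_width: 0.0001
gripper_force: 10.1
```

Call:
{"method": "servo_tool", "body": {"commands": [[0,0,0,0,0,-1,1],[0,0,0,0,0,-2,1],[0,0,0,0,0,-2,1]]}}

```text
clock: 45.77
tcp_pos: [0.4398, -0.4034, 0.0337]
orientation: [-2.374, -2.056, 0.003]
contact_force: [-14.8, 6.8, 37.8]
grip_width: -0.0001
gripper_force: 19.0
```

The stop is reached: the force jumps with no further travel. I'll ease off slightly and hold for over a second.

Call:
{"method": "servo_tool", "body": {"commands": [[0,0,0,0,0,1,1],[0,0,0,0,0,1,1],[0,0,0,0,0,1,1],[0,0,0,0,0,1,1],[0,0,0,0,0,1,1]]}}

```text
clock: 46.18
tcp_pos: [0.4398, -0.4033, 0.0339]
orientation: [-2.374, -2.056, 0.004]
contact_force: [-11.7, 4.0, 29.2]
grip_width: -0.0002
gripper_force: 14.5
```

Call:
{"method": "servo_tool", "body": {"commands": [[0,0,0,0,0,0,1],[0,0,0,0,0,0,1],[0,0,0,0,0,0,1],[0,0,0,0,0,0,1],[0,0,0,0,0,0,1]]}}

```text
clock: 46.6
tcp_pos: [0.4397, -0.4033, 0.0339]
orientation: [-2.374, -2.056, 0.004]
contact_force: [-12.3, 4.4, 28.9]
grip_width: -0.0001
gripper_force: 14.5
```

Call:
{"method": "servo_tool", "body": {"commands": [[0,0,0,0,0,0,1],[0,0,0,0,0,0,1],[0,0,0,0,0,0,1],[0,0,0,0,0,0,1],[0,0,0,0,0,0,1]]}}

```text
clock: 47.02
tcp_pos: [0.4398, -0.4033, 0.0339]
orientation: [-2.374, -2.056, 0.004]
contact_force: [-12.4, 5.0, 28.3]
grip_width: -0.0001
gripper_force: 14.5
```

```bash
python3 - <<'E'
from h import *
standing()
im,W=standing('scene'); cv2.imwrite('pics/s9.png',cv2.resize(im[180:320,130:370],None,fx=3,fy=3))
E
```

```text
stand [260 138] [650. -45.] [39. 41.] 74 cap dir 179.9 0
stand [291 137] [ 651. -138.] [39. 41.] 74 cap dir 179.2 0
stand [217 139] [647.  84.] [40. 39.] 74 cap dir 0.3 0
stand [234 139] [647.  32.] [42. 42.] 73 cap dir 90.0 0
lying [371 185] [ 517. -382.] [51. 87.] 32 cap dir 145.5 2
47.0667 [ 0.43974934 -0.40332583  0.03385038] [-136.0383423  -117.80749867    0.2178375 ] -0.00018692385325117433
stand [233 251] [ 662. -135.] [34. 51.] 73 cap dir 122.1 0
stand [265 259] [653. -44.] [39. 44.] 73 cap dir 173.8 4
stand [293 267] [653.  31.] [40. 41.] 73 cap dir 93.5 4
stand [313 273] [652.  83.] [40. 40.] 73 cap dir 89.4 1
47.1167 [ 0.43974319 -0.40333504  0.03385135] [-136.0375071  -117.80849459    0.21705994] 0.00023219449515901204
```

View pics/s9.png

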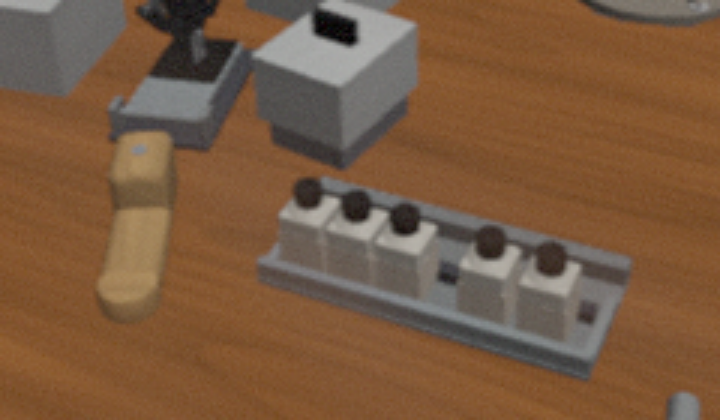

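All five bottles stand against the fence. Bottle4 was knocked about 2 cm along the row and still stands in line. Held for over a second, so I'll let the treadle up and retreat.

Call:
{"method": "servo_tool", "body": {"commands": [[0,0,0,0,0,5,1],[0,0,0,0,0,11,1],[0,0,0,0,0,18,1],[0,0,0,0,0,26,1],[0,0,0,0,0,36,1]]}}

```text
clock: 47.53
tcp_pos: [0.4432, -0.4015, 0.0678]
orientation: [2.371, 2.06, -0.001]
contact_force: [-0.1, 0.3, 0.8]
grip_width: -0.0001
gripper_force: 0.0
```

Call:
{"method": "servo_tool", "body": {"commands": [[0,0,0,0,0,20,1],[0,0,0,0,0,50,1],[0,0,0,0,0,85,1],[0,0,0,0,0,120,1],[0,0,0,0,0,150,1]]}}

```text
clock: 47.95
tcp_pos: [0.442, -0.4017, 0.2194]
orientation: [2.372, 2.059, -0.002]
contact_force: [0.7, 0.1, -0.4]
grip_width: -0.0002
gripper_force: 0.0
```

Call:
{"method": "servo_tool", "body": {"commands": [[0,0,0,0,0,0,1],[0,0,0,0,0,0,1],[0,0,0,0,0,0,1],[0,0,0,0,0,0,1],[0,0,0,0,0,0,1]]}}

```text
clock: 48.37
tcp_pos: [0.4416, -0.4008, 0.2154]
orientation: [-2.37, -2.058, 0.004]
contact_force: [-0.1, 0.2, -0.5]
grip_width: 0.0003
gripper_force: 0.0
```

```bash
python3 - <<'E'
from h import *
im,W=standing(); cover(im,W); cv2.imwrite('pics/t9.png',cv2.resize(im[110:250,190:400],None,fx=3,fy=3))
for s in (0,): 
    im,d,T,f,c=cam('scene'); W=cloud(d,T,f,c); cover(im,W)
    m=(im.max(2)<70)&np.all((W>(.37,-.46,.025))&(W<(.6,-.33,.08)),-1); print('pad',np.round(np.median(W[m],0)*1000))
E
```

```text
stand [260 138] [649. -45.] [39. 41.] 74 cap dir 179.8 0
stand [275 138] [650. -91.] [41. 40.] 73 cap dir 4.3 0
stand [291 137] [ 651. -138.] [39. 41.] 73 cap dir 179.1 0
stand [217 139] [648.  84.] [41. 40.] 74 cap dir 0.5 0
stand [234 139] [648.  32.] [41. 42.] 74 cap dir 91.1 0
lying [373 185] [ 508. -388.] [56. 80.] 38 cap dir 104.3 108
48.4167 [ 0.44169546 -0.40099852  0.21553469] [-135.79502082 -117.9260047     0.20521341] 4.0707703692964374e-06
top 1576 [ 445.5 -216.8  111. ] ((447.08599853515625, -216.67245483398438), (108.14028930664062, 136.5587921142578), 81.9443588256836)
grip 59 [ 445.9 -216.9  138.4] ((446.4112548828125, -215.84658813476562), (43.35438919067383, 10.665904998779297), 83.1799087524414)
top 783 [ 466.3 -209.6  109.4] ((450.9747314453125, -218.4803466796875), (111.12628173828125, 142.30812072753906), 83.02345275878906)
grip 58 [ 456.1 -216.9  135.5] ((454.1383056640625, -217.189208984375), (47.7609748840332, 13.139606475830078), 79.27745056152344)
pad [ 445. -402.   60.]
```

View pics/t9.png

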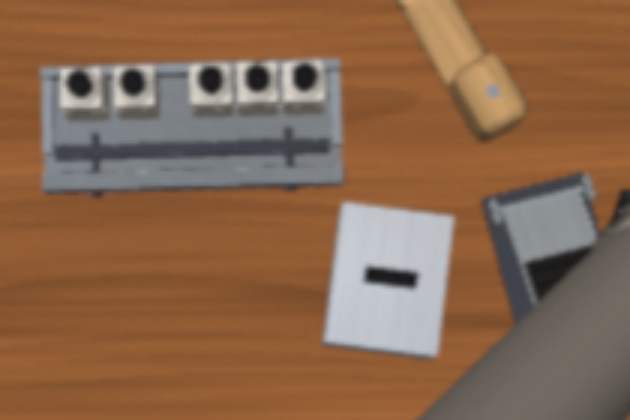

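The final top view shows five bottles standing against the fence, the bar returned, the cover seated at (390,280) and the treadle up. I'll hand the job in.

```bash
python3 -c "
from bench import r
print(r.hand_in())"
```

```text
the job is handed in; nothing more can be done
None
```

The job is handed in: all five bottles stand upright in one row against the fence, the cover is back on the tub, and the treadle was held at its stop for over a second and released; one bottle was knocked about 2 cm along the row partway through, leaving a wider gap there.

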